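# Rack the spare tin and hold the metal tester on it

## Robot

A 7-joint arm with a two-finger parallel gripper is mounted at the origin on the work surface. World frame = base frame: x ahead of the robot, y to its left, z up, the work surface at z = 0. Lengths are in m, angles in rad, forces in N, time in s.
With the tool pointing down it reaches from about 0.4 to 0.85 m from the base axis. Payload 4.5 kg.
Tool frame: the origin (TCP) lies on the centre line of the jaws, within the pads' length; the fingertips stand 14 mm ahead of it and the grasp point (between the pads) lies 5 mm behind it (nose_length is the distance from the TCP to the fingertips, in m); x points along the fingers, y is the direction in which the jaws open and shut, and the axes are right-handed (so a half turn about x gives the same grasp; the last joint's range is limited). The gripper opens to 88 mm and grips with 3 to 60 N. Pads are 18 mm wide; open, the fingers measure 123 mm over their backs; the gripper's body (75 mm by 187 mm) begins 45 mm behind the grasp point.
Start: joints at [1.18, 0.689, -0.195, 1.565, 0.157, 0.902, -0.215], TCP at [0.258, -0.569, 0.253] pointing down, gripper open.
Joint ranges: [-3.01, 3.01], [-0.46, 2.08], [-1.47, 1.51], [0.13, 2.56], [-1, 4.14], [0.04, 2.09], [-2.66, 2.66]. Speed limits (rad/s): [2.57, 2.57, 3.14, 3.14, 3.14, 3.14, 3.14].

## Interface

Orientations are given as a unit quaternion [x, y, z, w].
In Python, from plant import get_state, snapshot, camera_params, finish_job, boxes_of, silhouettes, spot_point, nose_length gives the robot as it stands.
- The arm moves only by the tool apply_moves, never from a script. Its arguments are lists of equal length, an entry for each row: "delta_pos": the shift along the tool's x, y, z in cm, a list of three; "yaw": the turn about the tool's x in rad; "gripper": the opening in per cent of the stroke, from 0 (shut) to 100 (fully open). A call has 1 to 10 rows; each row is the pose to reach, as a shift and turn from the pose measured when the call began, along the tool's axes at that moment; what a row does not reach only later rows make up. A row lasts 1/12 s, in which the tool goes at most 41.7 mm and 7.16 degrees, less where a joint would pass 70% of its speed; a pose out of reach is approached as far as the arm can. A call with a gripper value outside its range is refused whole. The fingers move at their own pace and stop on an object; "force" is the grip in N (left out, the last holds). Time passes only in rows, so rows that repeat a pose let the fingers close. It gives the time, the measured TCP pose, the force and the opening at its end, in the units of the state.
- get_state(): the state, without advancing time (a new reading comes with each control period).
- snapshot(name): name is "scene" or "top"; returns the picture (400x640x3 uint8, red, green, blue); there is no depth.
- camera_params(name): a dict with "fovy" (degrees; the focal length in pixels is half the picture's height over the tangent of half this angle, whatever the lens; pixels are square), "cx", "cy" (the principal point, pixels), "dist" ([k1, k2, p1, p2, k3] as OpenCV has them; the pictures are not rectified), "position" and "orientation" of the camera in the world. Camera axes: x right, y down, z forward; pixel columns grow to the right and rows downward; lengths in m; the calibration is good to about 2 mm. A picture is of the moment at which its call begins. camera_params takes no time and is no camera call.
- finish_job(): hands the job in, once; it reports no verdict.
Trained networks look in the newest picture that a camera, given by its name, has taken for a name from the list of things; names that differ only in an ending like _2 or _b are one class to them, and where a whole thing is asked for, a point or a joint stands for the part that bears it (a point fixed in the world has none). Each returns a list of dicts, best first, with "score" (0 to 1); they miss things now and then, are a little off and sometimes report something else, mostly with a low value. They report only what shows in the picture. A call takes as long as a camera call.
- boxes_of(thing, camera): "bbox" ([left, top, width, height] in pixels, round what is visible of it).
- silhouettes(thing, camera): "mask" (400x640 bool, what is visible of it) and "bbox" ([left, top, width, height] in pixels, round what is visible of it).
- spot_point(thing, camera): "pixel" ([column, row] in pixels: a listed point, or the origin of a listed thing).
The state is a dict: "clock": time; "q": joint angles; "qd": joint speeds; "joint_torque": joint torques, N m; "tool_pos": TCP position; "eef_rot": TCP orientation; "contact_force": force on the tool from outside, world axes, zero at the start; "moment": the same for the moment, N m; "opening": opening from 0.0 (shut) to 1.0 (fully open).
Only numpy, scipy, OpenCV 4.12 (cv2) and the standard library are available. Lean on these libraries where they do the work, as an engineer would, in place of code of your own. Each camera call takes 0.05 s, during which the arm holds its last target.

## Task

One pocket of the wooden rack is empty: stand the spare steel tin in it, fully down and the same way up as it stands now, and let go of it. Then take the metal tester pen out of its stand and hold it upright with its spring nose on the marked disc in the middle of the top of that same tin, pressing lightly so that the nose is about half in and never reaches its stop. Finish while still holding the tester there, and leave the other tins and the things around alone.

Things in the scene. Friction and masses are not known exactly. Their poses are not given: they have to be found in the camera images.
- rack: fixed wooden rack, 90 mm (x) by 340 mm (y), 30 mm tall, with four round pockets 80 mm apart in a row along its y, 60 mm wide and 20 mm deep (floor 10 mm above the bench). Three hold tins, one is empty; which one differs. Origin: centre of the underside, z up. Tins in the row are only 26 mm apart; across the row (rack x) fingers have free room
- rack_hole0 (a point): centre of the mouth of pocket 0 of the rack (numbered along rack +y), at the rack's top face, 30 mm above the bench
- rack_hole1 (a point): centre of the mouth of pocket 1 of the rack (numbered along rack +y), at the rack's top face, 30 mm above the bench
- rack_hole2 (a point): centre of the mouth of pocket 2 of the rack (numbered along rack +y), at the rack's top face, 30 mm above the bench
- rack_hole3 (a point): centre of the mouth of pocket 3 of the rack (numbered along rack +y), at the rack's top face, 30 mm above the bench
- tin_spare: the spare tin, standing by itself on the bench in front of the rack, to the left or to the right: ribbed steel food tin 54 mm in diameter and 75 mm tall, empty, standing open end down so that its flat closed end is on top, with the same raised disc in the middle of the top as the other tins; about 70 g. The origin is the centre of the underside, z up
- tin_spare_spot (a point): the marked spot: middle of the raised disc (20 mm across, 1.5 mm high, with a dark groove round it) on the top of the spare tin, 76.5 mm above the tin's underside
- tin_a: tin already in a pocket of the rack, loose in it with 3 mm play all round: ribbed steel food tin 54 mm in diameter and 75 mm tall, empty, standing open end down so that its flat closed end is on top, with the same raised disc in the middle of the top as the other tins; the origin is the centre of the underside, z up; to be left alone
- tin_b: tin already in a pocket of the rack, loose in it with 3 mm play all round: ribbed steel food tin 54 mm in diameter and 75 mm tall, empty, standing open end down so that its flat closed end is on top, with the same raised disc in the middle of the top as the other tins; the origin is the centre of the underside, z up; to be left alone
- tin_c: tin already in a pocket of the rack, loose in it with 3 mm play all round: ribbed steel food tin 54 mm in diameter and 75 mm tall, empty, standing open end down so that its flat closed end is on top, with the same raised disc in the middle of the top as the other tins; the origin is the centre of the underside, z up; to be left alone
- stand: fixed grey block 70 by 70 mm and 75 mm tall on the bench, on the other side from the spare tin, with a 22 mm wide, 65 mm deep hole down its middle in which the tester stands. The origin is the centre of the underside
- tester: tester: loose round pen, about 0.12 kg, upright in the stand. Black collar 38 mm wide, 6 mm thick, rests on the stand; above it a grey handle 26 mm in diameter whose top is 80 mm above the collar's underside; below it a 16 mm tube 32 mm long, then the 8 mm spring nose, 22 mm more. Origin: centre of the collar's underside, z up along the handle. Lift it 60 mm straight up to clear the stand
- nose_tip (a point): rounded tip of the spring nose, 54 mm below the tester's origin when the nose is out; it moves up with the nose
- nose (a joint): how far the spring nose is pushed into the tester, m: 0 fully out, 0.020 at its stop; half in is 0.010. The spring needs about 1 N to begin to move and 0.25 N more for each mm, so half in takes about 3.5 N
- crushed_can: bystander: flattened aluminium can, 68 mm across and 29 mm tall, on the bench; origin at the centre of the underside
- green_bottle: bystander: green glass bottle, 64 mm across and 230 mm tall, standing at the left end of the rack; origin at the centre of the underside
- yoghurt_tub: bystander: white plastic tub, 90 mm across and 90 mm tall, standing at the right end of the rack; origin at the centre of the underside

How it is judged:
On the way, in this order (a step that is already met when the one before it is completed fails the run):
1. the spare tin stands fully down in the empty pocket and is let go ((horizontal distance between tin_spare and rack_hole0 below 0.008 m or horizontal distance between tin_spare and rack_hole1 below 0.008 m or horizontal distance between tin_spare and rack_hole2 below 0.008 m or horizontal distance between tin_spare and rack_hole3 below 0.008 m) and z of tin_spare in the frame of rack below 0.0135 m and angle between tin_spare's own z axis and vertical below 0.08 rad and contact force between the fingers and tin_spare below 0.1 N), for 0.2 s.
2. the tester is gripped and lifted clear of its stand (height (world z) of nose_tip above 0.08 m and contact force between the fingers and tester above 1 N and contact force between stand and tester below 0.1 N), for 0.1 s.
At the end, for the whole second after the job is handed in: Spare tin upright on the floor of the pocket that was empty, untouched by fingers; the tester held still in the gripper within 0.12 rad of upright, nose tip within 9 mm of the middle of that tin's disc, pushed in 5 to 15 mm (1.2 to 8 N), touching neither stand nor rack (all of step 1 and horizontal distance between nose_tip and tin_spare_spot below 0.009 m and angle between tester's own z axis and vertical below 0.12 rad and value of joint nose between 0.005 and 0.015 m and contact force between tester and tin_spare between 1.2 and 8 N and contact force between the fingers and tester above 1 N and contact force between tester and stand below 0.1 N and contact force between tester and rack below 0.1 N and linear speed of tester below 0.02 m/s); the arm keeps its last pose, push and grip.
It fails at once if a tin already in the rack is moved by more than 15 mm or tipped (distance of any of tin_a, tin_b, tin_c from where it was at the start of the episode above 0.015 m or angle between any of tin_a, tin_b, tin_c's own z axis and vertical above 0.35 rad).
It fails at once if a bystander is moved by more than 20 mm (distance of any of crushed_can, green_bottle, yoghurt_tub from where it was at the start of the episode above 0.02 m).
It fails at once if the tester's nose is pushed to its stop (value of joint nose above 0.0193 m).
It fails at once if the spare tin is turned over (angle between tin_spare's own z axis and vertical above 1 rad).
It also fails if it takes over 53 s, if anything falls off the work surface, if the arm or the gripper's body presses on something with over 40 N, if the wrist force passes 120 N, or if a joint passes its speed limit or range.

## Working session

There is one attempt and no reset: what is moved stays moved. The work goes in short steps, Python scripts to look and compute and a tool call to move; the robot and the scene stay as the last step left them, time stands still between calls to the robot, and variables do not carry over. Pictures are saved under pics/ and viewed, and the job is handed in when it is done.

Besides the shell and the picture viewer there is one more tool, called in YAML: its name, and indented under it one key for each argument. apply_moves: Moves the arm, as the interface text tells. Its arguments: {"type":"object","properties":{"delta_pos":{"type":"array"},"yaw":{"type":"array"},"gripper":{"type":"array"},"force":{"type":"number"}},"required":["delta_pos","yaw","gripper"]}

```bash
mkdir -p pics; ls; cat > h.py <<'E'
import numpy as np, cv2
from plant import *
from scipy.spatial.transform import Rotation as R
def K(name):
    c=camera_params(name); f=200/np.tan(np.radians(c['fovy'])/2)
    return np.array([[f,0,c['cx']],[0,f,c['cy']],[0,0,1]]),np.array(c['dist'],float),np.array(c['position']),R.from_quat(c['orientation']).as_matrix()
def ray(name,px):
    k,d,p,r=K(name)
    u=cv2.undistortPoints(np.array([[px]],float),k,d,None,None)[0,0]
    v=r@np.array([u[0],u[1],1]); return p,v/np.linalg.norm(v)
def onz(name,px,z):
    p,v=ray(name,px); return p+v*(z-p[2])/v[2]
def proj(name,X):
    k,d,p,r=K(name); X=np.atleast_2d(X).astype(float)
    rv=cv2.Rodrigues(r.T)[0]; return cv2.projectPoints(X,rv,-r.T@p,k,d)[0][:,0]
def tri(pa,pb):
    (p1,v1),(p2,v2)=ray('scene',pa),ray('top',pb)
    A=np.array([v1,-v2]).T; s=np.linalg.lstsq(A,p2-p1,rcond=None)[0]
    a=p1+v1*s[0]; b=p2+v2*s[1]; return (a+b)/2,np.linalg.norm(a-b)
def save(img,fn): cv2.imwrite('pics/'+fn,img[:,:,::-1])
E
python3 - <<'E'
from h import *
np.set_printoptions(precision=4,suppress=True)
s=get_state(); print(s)
for c in ('scene','top'):
    print(c,camera_params(c)); save(snapshot(c),c+'0.png')
print(nose_length if not callable(nose_length) else nose_length())
for c in ('scene','top'):
  for t in ['tin_spare','tin_spare_spot','rack','rack_hole0','rack_hole1','rack_hole2','rack_hole3','tester','stand','green_bottle','yoghurt_tub','crushed_can']:
    print(c,t,[(np.round(d['pixel'],1),round(d['score'],2)) for d in spot_point(t,c)][:5])
E
```

```text
pics
{'clock': 0.0, 'q': array([ 1.1798,  0.69  , -0.1945,  1.5663,  0.1573,  0.9025, -0.2151]), 'qd': array([ 0.0006,  0.0008, -0.001 , -0.0002,  0.0027,  0.0015, -0.0003]), 'joint_torque': array([  0.0001, -52.7556,  -1.2668, -15.3428,  -0.0526,   0.0068,
         0.0002]), 'tool_pos': array([ 0.2573, -0.5689,  0.2519]), 'eef_rot': array([-0.691 , -0.1497,  0.6914, -0.1485]), 'contact_force': array([-0.4366,  0.1201,  0.609 ]), 'moment': array([0.0055, 0.0091, 0.0339]), 'opening': 0.997656188229312}
scene {'fovy': 54.02332030636843, 'cx': 314.47763133945205, 'cy': 203.08493490147606, 'dist': array([-0.0936,  0.    ,  0.    ,  0.    ,  0.    ]), 'position': array([ 1.1393, -0.2946,  0.7369]), 'orientation': array([ 0.7898,  0.4726, -0.2097, -0.3301])}
top {'fovy': 43.879589716573065, 'cx': 319.37574725347815, 'cy': 203.97238185209707, 'dist': array([0.0347, 0.    , 0.    , 0.    , 0.    ]), 'position': array([0.3557, 0.0073, 1.5987]), 'orientation': array([ 0.7116, -0.6999,  0.043 , -0.0443])}
0.014
scene tin_spare [(array([373.5, 169.4]), 0.68)]
scene tin_spare_spot [(array([373.2,
[... 1213 characters left out ...]
 0.63), (array([315.7, 173.4]), 0.38)]
top rack_hole2 [(array([304. , 174.7]), 0.88), (array([354.4, 168.2]), 0.8), (array([327.2, 175.6]), 0.74), (array([278.8, 181.6]), 0.63), (array([315.7, 173.4]), 0.38)]
top rack_hole3 [(array([304. , 174.7]), 0.88), (array([354.4, 168.2]), 0.8), (array([327.2, 175.6]), 0.74), (array([278.8, 181.6]), 0.63), (array([315.7, 173.4]), 0.38)]
top tester [(array([414. , 247.2]), 0.66), (array([319.9, 235.6]), 0.56), (array([313.4, 175.7]), 0.45)]
top stand [(array([401.2, 252. ]), 0.62)]
top green_bottle [(array([192.4, 195.5]), 0.96)]
top yoghurt_tub [(array([445. , 194.4]), 0.9), (array([196. , 195.4]), 0.17)]
top crushed_can [(array([316.8, 234.9]), 0.94)]
```

View pics/scene0.png

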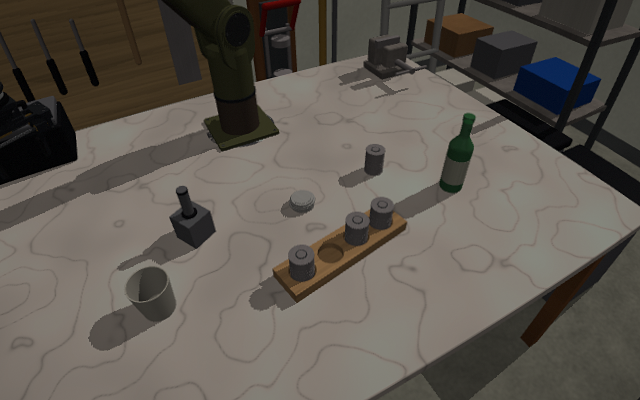

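View pics/top0.png

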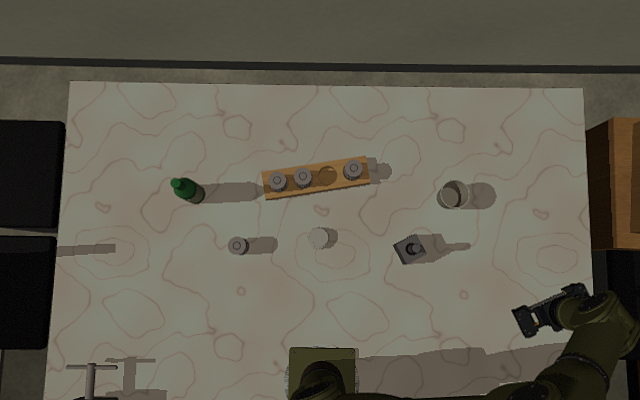

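The scene picture shows the empty pocket at about (330,253), the spare tin at (374,158), the stand with the pen at (190,215) and the can at (301,201). In the top picture these are at (327,176), (238,245), (410,248) and (320,238).

```bash
python3 - <<'E'
from h import *
np.set_printoptions(precision=4,suppress=True)
for n,a,b,z in [('spot',(373.2,147.3),(237.1,242.8),.0765),('hole',(328.3,253.3),(327.2,175.6),.03),('can',(300.7,201.9),(316.8,234.9),0),('stand',(193.1,234.4),(401.2,252),0)]:
    print(n,tri(a,b),onz('scene',a,z),onz('top',b,z))
print('tins',[onz('top',p,z) for p,z in [((278.8,181.6),.086),((304,176),.086),((354.4,168.2),.086)]])
for n,a,b in [('bottle',(452.4,183.3),(192.4,195.5)),('tub',(160.3,308),(445,194.4))]:print(n,onz('scene',a,0),onz('top',b,0))
for c in ('scene','top'):
  im=snapshot(c)
  for t in ['rack','stand','tester','tin_spare','tin']:
    try:
      for d in silhouettes(t,c)[:4]:
        m=d['mask'].astype(np.uint8); r=cv2.minAreaRect(cv2.findNonZero(m)); print(c,t,round(d['score'],2),d['bbox'],m.sum(),np.round(cv2.boxPoints(r),1).tolist())
    except Exception as e: print(t,e)
top=snapshot('top');sc=snapshot('scene')
a=cv2.resize(top[140:280,220:440],(770,490),interpolation=cv2.INTER_CUBIC);save(a,'topz.png')
b=cv2.resize(sc[120:310,150:430],(800,543),interpolation=cv2.INTER_CUBIC);save(b,'scz.png')
E
```

```text
spot (array([0.4194, 0.2574, 0.0882]), np.float64(0.0037957414056175994)) [0.4058 0.2654 0.0765] [0.4208 0.261  0.0765]
hole (array([ 0.6431, -0.0125,  0.025 ]), np.float64(0.0011947428072298432)) [ 0.6463 -0.015   0.03  ] [ 0.6424 -0.0119  0.03  ]
can (array([0.4511, 0.0146, 0.0162]), np.float64(0.007928907988168178)) [ 0.4342  0.0178 -0.    ] [0.4536 0.0184 0.    ]
stand (array([ 0.402 , -0.2648, -0.0104]), np.float64(0.020933758786750963)) [ 0.4088 -0.2752  0.    ] [ 0.4035 -0.2527  0.    ]
tins [array([0.6109, 0.1379, 0.086 ]), array([0.6297, 0.0605, 0.086 ]), array([ 0.6568, -0.095 ,  0.086 ])]
bottle [0.575  0.4321 0.    ] [0.5749 0.4242 0.    ]
tub [ 0.5852 -0.3983 -0.    ] [ 0.5921 -0.3952  0.    ]
scene rack 0.67 [271.6, 210.7, 133.8, 90.4] 3339 [[269.29998779296875, 269.70001220703125], [385.8999938964844, 194.10000610351562], [408.79998779296875, 229.5], [292.20001220703125, 305.1000061035156]]
scene stand 0.9 [167.4, 201.3, 46.6, 46.4] 1276 [[162.8000030517578, 221.0], [194.10000610351562, 193.10000610351562], [222.8000030517578, 225.39999389648438], [191.5, 253.300003051
[... 1657 characters left out ...]
.6, 234.5, 20.6, 19.7] 322 [[228.0, 237.0], [249.0, 237.0], [249.0, 255.0], [228.0, 255.0]]
top tin_spare 0.27 [260.0, 154.8, 110.3, 45.2] 2060 [[260.70001220703125, 171.0], [365.29998779296875, 154.1999969482422], [370.0, 183.0], [265.29998779296875, 199.8000030517578]]
top tin 0.89 [268.7, 171.0, 20.6, 24.0] 317 [[265.20001220703125, 175.39999389648438], [280.79998779296875, 167.60000610351562], [290.20001220703125, 186.39999389648438], [274.6000061035156, 194.1999969482422]]
top tin 0.87 [294.8, 165.9, 17.2, 22.9] 286 [[294.0, 167.0], [311.0, 167.0], [311.0, 186.0], [294.0, 186.0]]
top tin 0.76 [343.2, 158.2, 16.7, 21.3] 326 [[344.0, 159.0], [362.0, 159.0], [362.0, 179.0], [344.0, 179.0]]
```

View pics/topz.png

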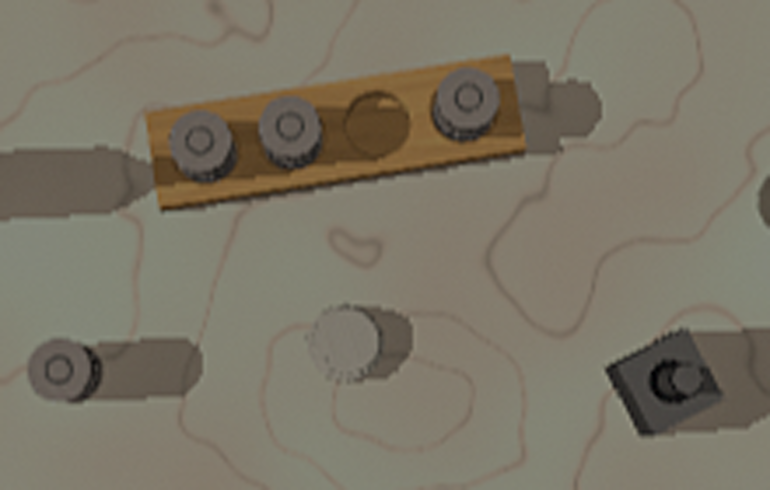

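View pics/scz.png

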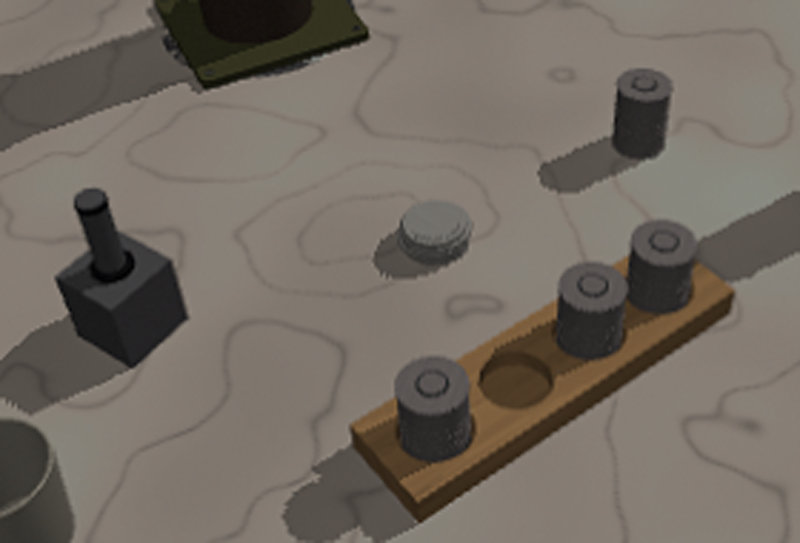

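```bash
cat > m.py <<'E'
from h import *
np.set_printoptions(precision=4,suppress=True)
tz=lambda u,v:(220+(u+.5)/3.5-.5,140+(v+.5)/3.5-.5)
sz=lambda u,v:(150+(u+.5)/2.857-.5,120+(v+.5)/2.857-.5)
for n,a,b,z in [('spot',sz(645,84),tz(59,370),.0765),('hole',sz(517,380),tz(377,124),.03),('t1',sz(663,242),tz(200,140),.0865),('t2',sz(592,286),tz(291,126),.0865),('t3',sz(432,383),tz(469,98),.0865),
  ('htop',sz(91,195),tz(688,378),.155),('collar',sz(113,266),tz(676,382),.080),('can',sz(436,226),tz(344,342),.029)]:
    x,e=tri(a,b);print(n,x,round(e,4),onz('scene',a,z)[:2],onz('top',b,z)[:2])
print('rack corners', [onz('top',tz(*p),.03) for p in [(147,113),(510,56),(525,151),(161,207)]])
print('rack corners sc', [onz('scene',sz(*p),.03) for p in [(352,427),(733,291),(421,505)]])
print('stand corners', [onz('top',tz(*p),.075) for p in [(607,367),(686,330),(722,393),(642,432)]])
print('stand corners sc', [onz('scene',sz(*p),.075) for p in [(58,277),(120,229),(184,262),(125,317)]])
E
python3 m.py
```

```text
spot [0.4142 0.2647 0.0757] 0.0046 [0.4159 0.2662] [0.413  0.2625]
hole [ 0.6453 -0.0106  0.0282] 0.004 [ 0.6473 -0.0094] [ 0.6441 -0.0123]
t1 [0.6173 0.1451 0.0865] 0.002 [0.6177 0.146 ] [0.6168 0.1442]
t2 [0.6315 0.0657 0.0867] 0.0033 [0.632  0.0674] [0.6307 0.0643]
t3 [ 0.659  -0.0908  0.0874] 0.0039 [ 0.659  -0.0887] [ 0.6584 -0.0926]
htop [ 0.4125 -0.268   0.1578] 0.0048 [ 0.4099 -0.2655] [ 0.4122 -0.2709]
collar [ 0.4123 -0.2711  0.0788] 0.0082 [ 0.4151 -0.2672] [ 0.4115 -0.2749]
can [0.4453 0.0161 0.0213] 0.0035 [0.4533 0.0144] [0.4441 0.0145]
rack corners [array([0.6508, 0.1986, 0.03  ]), array([ 0.7096, -0.1337,  0.03  ]), array([ 0.6213, -0.1479,  0.03  ]), array([0.5642, 0.1832, 0.03  ])]
rack corners sc [array([ 0.6267, -0.145 ,  0.03  ]), array([0.652 , 0.2026, 0.03  ]), array([ 0.7157, -0.1286,  0.03  ])]
stand corners [array([ 0.4236, -0.2158,  0.075 ]), array([ 0.4572, -0.2849,  0.075 ]), array([ 0.4028, -0.3158,  0.075 ]), array([ 0.3678, -0.246 ,  0.075 ])]
stand corners sc [array([ 0.3997, -0.3122,  0.075 ]), array([ 0.3673, -0.2496,  0.075 ]), array([ 0.4345, -0.2118,  0.075 ]), array([ 0.472 , -0.2734,  0.075 ])]
```

```bash
cat >> h.py <<'E'
np.set_printoptions(precision=4,suppress=True)
def go(*targets,ydir=None):
    s=get_state(); M=R.from_quat(s['eef_rot']).as_matrix(); p=np.array(s['tool_pos'])
    print('t',round(s['clock'],2),'tcp',p,'axes x',M[:,0],'y',M[:,1],'F',s['contact_force'],'op',round(s['opening'],4),'q',s['q'])
    for t in targets: print(' ->',t,'cm',M.T@(np.array(t)-p)*100)
    if ydir is not None:
        d=np.array([np.cos(ydir),np.sin(ydir),0]); a=np.arctan2(d@M[:,2],d@M[:,1]); print(' yaw',a,'alt',a+np.pi,a-np.pi)
E
python3 - <<'E'
from h import *
go((.5,-.2,.25),(.53,.1,.25),(.414,.265,.2),ydir=np.radians(10))
E
```

```text
t 2.0 tcp [ 0.2576 -0.5694  0.2527] axes x [ 0. -0. -1.] y [ 0.4122 -0.9111  0.    ] F [-0.3055  0.2062 -0.5157] op 1.0034 q [ 1.1798  0.6891 -0.1946  1.5653  0.1573  0.9025 -0.2151]
 -> (0.5, -0.2, 0.25) cm [  0.2734 -23.6691 -37.3125]
 -> (0.53, 0.1, 0.25) cm [  0.2723 -49.7655 -52.4114]
 -> (0.414, 0.265, 0.2) cm [  5.2714 -69.5803 -48.6436]
 yaw -1.3204774628538738 alt 1.8211151907359193 -4.462070116443667
```

apply_moves:
  delta_pos:
    - [0,-2.4,-3.7]
    - [0,-4.7,-7.5]
    - [0,-7.1,-11.2]
    - [0,-9.5,-14.9]
    - [0,-11.8,-18.7]
    - [0,-14.2,-22.4]
    - [0,-16.6,-26.1]
    - [0,-18.9,-29.8]
    - [0,-21.3,-33.6]
    - [0,-23.7,-37.3]
  yaw: [-0.1,-0.2,-0.3,-0.4,-0.5,-0.6,-0.7,-0.8,-0.9,-1.0]
  gripper: [100,100,100,100,100,100,100,100,100,100]
  force: 15

```text
clock: 2.83
tool_pos: [0.4869, -0.2194, 0.253]
eef_rot: [0.534, 0.463, -0.534, 0.464]
contact_force: [0.4, -0.8, -0.2]
opening: 0.996
```

```bash
python3 - <<'E'
from h import *
go((.52,.1,.22),(.414,.265,.18),(.414,.265,.06),ydir=np.radians(10))
E
```

```text
t 2.83 tcp [ 0.4869 -0.2194  0.253 ] axes x [ 0.0005 -0.0005 -1.    ] y [ 0.99   -0.1409  0.0006] F [ 0.4379 -0.764  -0.1888] op 0.9964 q [ 0.6156  0.5952 -0.4517  1.8322  0.3511  0.7932 -0.1592]
 -> (0.52, 0.1, 0.22) cm [  3.285   -1.2288 -32.0852]
 -> (0.414, 0.265, 0.18) cm [  7.2712 -14.0504 -46.9286]
 -> (0.414, 0.265, 0.06) cm [ 19.2712 -14.0573 -46.9339]
 yaw -0.31592046861893114 alt 2.825672184970862 -3.457513122208724
```

apply_moves:
  delta_pos:
    - [0.4,-0.2,-4]
    - [0.8,-0.4,-8]
    - [1.2,-0.6,-12]
    - [1.6,-0.7,-16]
    - [2,-0.8,-20]
    - [2.5,-1,-24]
    - [3,-1.2,-28]
    - [3.3,-1.5,-32]
    - [4.3,-4,-35]
    - [5.3,-6.6,-38]
  yaw: [-0.05,-0.1,-0.15,-0.2,-0.25,-0.3,-0.32,-0.32,-0.32,-0.32]
  gripper: [100,100,100,100,100,100,100,100,100,100]

```text
clock: 3.67
tool_pos: [0.476, 0.1686, 0.1997]
eef_rot: [0.455, 0.542, -0.453, 0.543]
contact_force: [-0.4, 0.4, 0.0]
opening: 0.999
```

```bash
python3 - <<'E'
from h import *
go((.414,.265,.16),(.414,.265,.06),ydir=np.radians(10))
E
```

```text
t 3.67 tcp [0.476  0.1686 0.1997] axes x [ 0.0031  0.0015 -1.    ] y [0.9843 0.1767 0.0033] F [-0.4     0.4024  0.0037] op 0.9986 q [-0.1589  0.6403 -0.437   1.9738  0.451   0.6195 -0.7144]
 -> (0.414, 0.265, 0.16) cm [  3.9689  -4.4066 -10.5836]
 -> (0.414, 0.265, 0.06) cm [ 13.9689  -4.4394 -10.5747]
 yaw 0.0031328278002159113 alt 3.144725481390009 -3.1384598257895773
```

apply_moves:
  delta_pos:
    - [1.5,-1.5,-3.5]
    - [3,-3,-7]
    - [4,-4.4,-10.5]
    - [4,-4.4,-10.6]
    - [4,-4.4,-10.6]
  yaw: [0,0,0,0,0]
  gripper: [100,100,100,100,100]

```text
clock: 4.08
tool_pos: [0.4122, 0.2682, 0.1594]
eef_rot: [0.453, 0.544, -0.451, 0.544]
contact_force: [0.1, -0.6, 0.3]
opening: 1.0
```

```bash
python3 - <<'E'
from h import *
go((.414,.265,.052),ydir=np.radians(10))
a=snapshot('top');save(cv2.resize(a[200:290,190:300],(770,630)[:2]) [:600],'t1.png')
a=snapshot('scene');save(cv2.resize(a[100:220,320:450],(650,600)),'s1.png')
E
```

```text
t 4.08 tcp [0.4122 0.2682 0.1594] axes x [ 0.0021  0.0025 -1.    ] y [0.983  0.1835 0.0025] F [ 0.1084 -0.5873  0.2831] op 1.0001 q [-0.4518  0.6878 -0.3506  2.0472  0.4875  0.4831 -0.981 ]
 -> (0.414, 0.265, 0.052) cm [10.744   0.0924  0.37  ]
 yaw 0.009975814338403149 alt 3.1515684679281963 -3.13161683925139
```

View pics/s1.png

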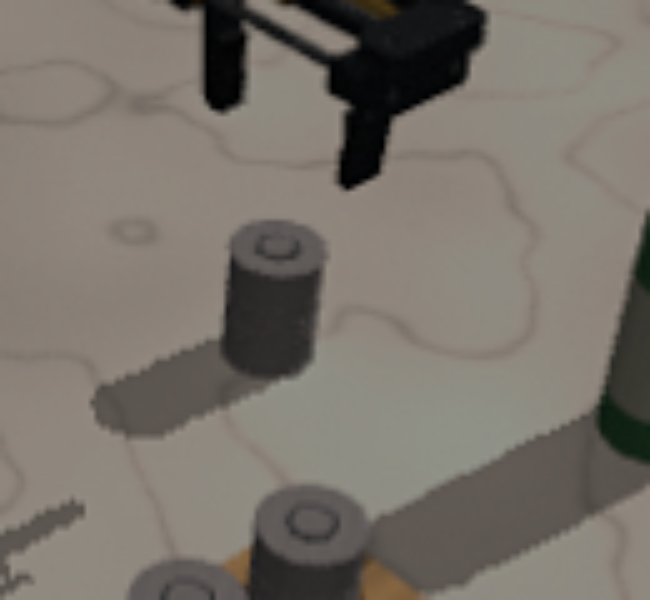

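The picture shows the two fingertips at (222,107) and (348,185) astride the tin (disc at 278,246), so I descend straight down.

apply_moves:
  delta_pos:
    - [2.5,0.1,0.3]
    - [5,0.1,0.4]
    - [7.5,0.1,0.4]
    - [9.5,0.1,0.4]
    - [10.7,0.1,0.4]
    - [10.7,0.1,0.4]
    - [10.7,0.1,0.4]
  yaw: [0,0,0,0,0,0,0]
  gripper: [100,100,100,100,100,100,100]

```text
clock: 4.77
tool_pos: [0.4177, 0.2593, 0.0528]
eef_rot: [0.455, 0.54, -0.454, 0.543]
contact_force: [-0.7, -0.0, 0.5]
opening: 1.001
```

```bash
python3 - <<'E'
from h import *
go((.414,.265,.052),ydir=np.radians(10))
a=snapshot('scene');save(cv2.resize(a[100:220,320:450],(650,600)),'s2.png')
E
```

```text
t 4.77 tcp [0.4177 0.2593 0.0528] axes x [ 0.0039 -0.0006 -1.    ] y [0.9849 0.1733 0.0038] F [-0.7498 -0.0479  0.4549] op 1.0006 q [-0.5615  0.8804 -0.1468  2.0991  0.6175  0.2011 -1.0888]
 -> (0.414, 0.265, 0.052) cm [ 0.0796 -0.2677 -0.6281]
 yaw -0.0003320929457125185 alt 3.1412605606440804 -3.141924746535506
```

View pics/s2.png

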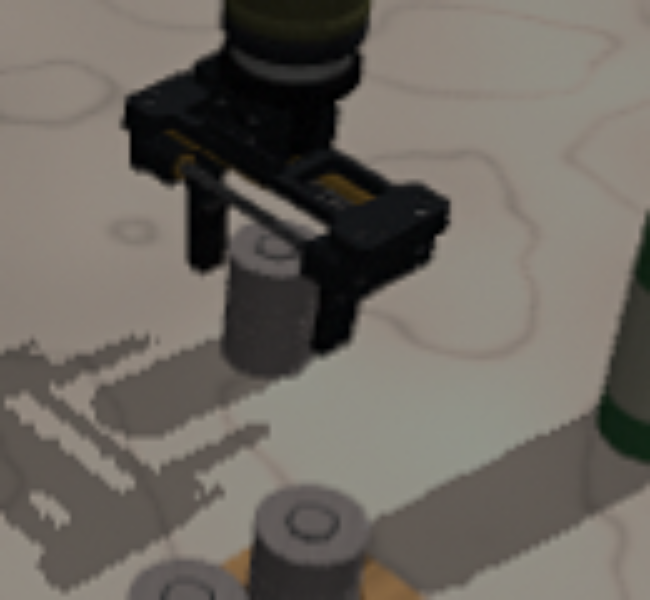

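apply_moves:
  delta_pos:
    - [0,-0.2,-0.6]
    - [0,-0.2,-0.6]
    - [0,-0.2,-0.6]
  yaw: [0,0,0]
  gripper: [100,100,100]

```text
clock: 5.07
tool_pos: [0.4152, 0.2661, 0.0543]
eef_rot: [0.456, 0.541, -0.453, 0.543]
contact_force: [0.0, 0.1, 0.7]
opening: 1.0
```

```bash
python3 - <<'E'
from h import *
go((.414,.265,.052),ydir=np.radians(10))
a=snapshot('scene');save(cv2.resize(a[100:220,320:450],(650,600)),'s3.png')
print(proj('scene',[[.4142,.2647,.0765],[.4142,.2647,0]]))
E
```

```text
t 5.07 tcp [0.4152 0.2661 0.0543] axes x [ 0.006   0.0021 -1.    ] y [0.9848 0.1738 0.0063] F [0.0203 0.094  0.7247] op 0.9996 q [-0.5744  0.8776 -0.1478  2.0973  0.6125  0.202  -1.0966]
 -> (0.414, 0.265, 0.052) cm [ 0.2287 -0.143   0.0834]
 yaw 0.00021375680873032447 alt 3.1418064103985235 -3.1413788967810627
[[374.6554 148.9112]
 [372.4719 169.9157]]
```

View pics/s3.png

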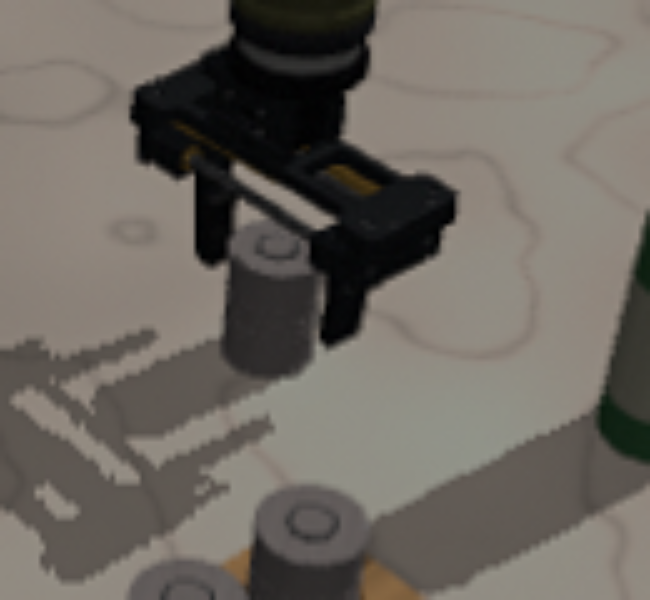

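Tips at (210,262) and (340,340), the tin between them; closing.

apply_moves:
  delta_pos:
    - [0.1,-0.1,0]
    - [0.2,-0.1,0]
    - [0.2,-0.1,0]
    - [0.2,-0.1,0]
    - [0.2,-0.1,0]
    - [0.2,-0.1,0]
    - [0.2,-0.1,0]
    - [0.2,-0.1,0]
    - [0.2,-0.1,0]
    - [0.2,-0.1,0]
  yaw: [0,0,0,0,0,0,0,0,0,0]
  gripper: [80,60,50,50,50,50,50,50,50,50]
  force: 15

```text
clock: 5.95
tool_pos: [0.4142, 0.2656, 0.0521]
eef_rot: [0.456, 0.541, -0.453, 0.543]
contact_force: [0.1, -0.1, -0.5]
opening: 0.606
```

```bash
python3 - <<'E'
from h import *
go((.414,.265,.14),(.645,-.011,.15),ydir=np.radians(10))
a=snapshot('scene');save(cv2.resize(a[100:220,320:450],(650,600)),'s4.png')
E
```

```text
t 5.95 tcp [0.4142 0.2656 0.0521] axes x [ 0.0056  0.0015 -1.    ] y [0.9848 0.1738 0.0058] F [ 0.1405 -0.1219 -0.5183] op 0.6056 q [-0.5792  0.8816 -0.1411  2.1007  0.6142  0.1936 -1.0993]
 -> (0.414, 0.265, 0.14) cm [-8.7927  0.0243  0.0499]
 -> (0.645, -0.011, 0.15) cm [-9.7032 17.9812 31.2443]
 yaw 0.00016031367041203834 alt 3.141752967260205 -3.141432339919381
```

View pics/s4.png

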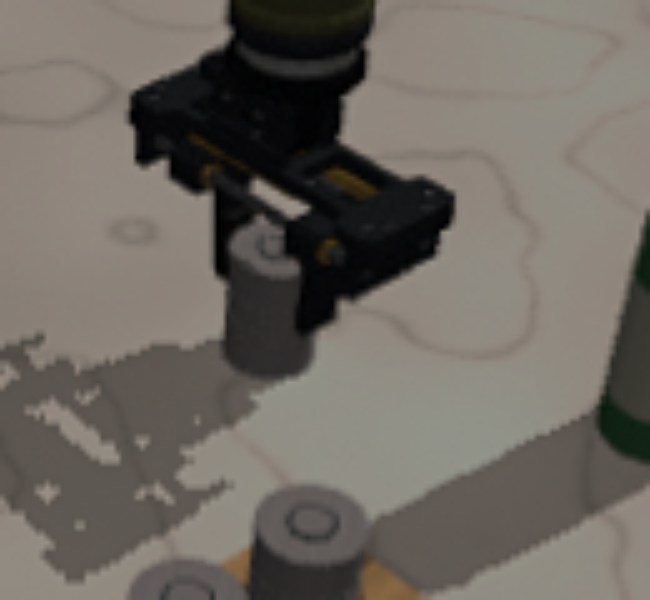

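apply_moves:
  delta_pos:
    - [-3,0,0]
    - [-6.5,0,0]
    - [-10,0.5,1]
    - [-11,2,4]
    - [-11,4,7]
    - [-11,6,10]
    - [-11,8,13.5]
    - [-11,10,17]
    - [-11,12,20.5]
    - [-11,13.5,23.5]
  yaw: [0,0,0,0,0,0,0,0,0,0]
  gripper: [50,50,50,50,50,50,50,50,50,50]

```text
clock: 6.83
tool_pos: [0.589, 0.0541, 0.1626]
eef_rot: [0.457, 0.54, -0.454, 0.543]
contact_force: [1.4, -0.6, -0.3]
opening: 0.612
```

```bash
python3 - <<'E'
from h import *
go((.645,-.011,.16),ydir=np.radians(10))
E
```

```text
t 6.83 tcp [0.589  0.0541 0.1626] axes x [ 0.0063  0.0005 -1.    ] y [0.9852 0.1713 0.0063] F [ 1.3798 -0.5677 -0.2643] op 0.6119 q [ 0.0954  0.7932 -0.4666  1.7491  0.5117  0.7162 -0.4708]
 -> (0.645, -0.011, 0.16) cm [0.2945 4.3995 7.3702]
 yaw -0.0024232443806986395 alt 3.1391694092090945 -3.1440158979704917
```

apply_moves:
  delta_pos:
    - [0.2,2,3.3]
    - [0.3,3.6,6]
    - [0.3,4.4,7.4]
    - [0.3,4.4,7.4]
    - [0.3,4.4,7.4]
  yaw: [0,0,0,0,0]
  gripper: [50,50,50,50,50]

```text
clock: 7.25
tool_pos: [0.6447, -0.0122, 0.1593]
eef_rot: [0.457, 0.539, -0.454, 0.542]
contact_force: [-0.6, 1.8, -0.5]
opening: 0.609
```

```bash
python3 - <<'E'
from h import *
go((.645,-.011,.1),ydir=np.radians(10))
a=snapshot('scene');save(cv2.resize(a[150:310,250:430],(720,640))[:600],'s5.png')
a=snapshot('top');save(cv2.resize(a[120:230,240:400],(800,550)),'t5.png')
E
```

```text
t 7.25 tcp [ 0.6447 -0.0122  0.1593] axes x [ 0.0052  0.0006 -1.    ] y [0.9856 0.1692 0.0052] F [-0.6467  1.8167 -0.4554] op 0.6095 q [ 0.2046  0.8612 -0.4872  1.5791  0.5053  0.8239 -0.3152]
 -> (0.645, -0.011, 0.1) cm [ 5.9339  0.0196 -0.1099]
 yaw -0.004473840803075356 alt 3.1371188127867176 -3.1460664943928687
```

View pics/s5.png

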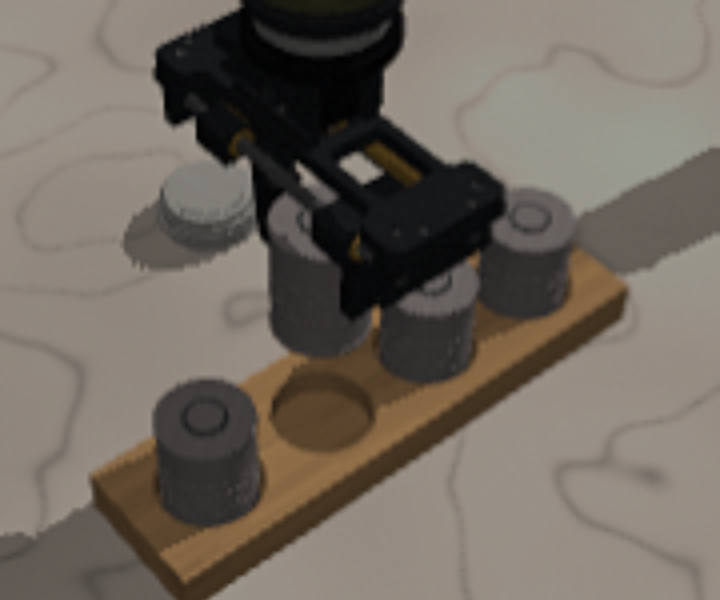

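View pics/t5.png

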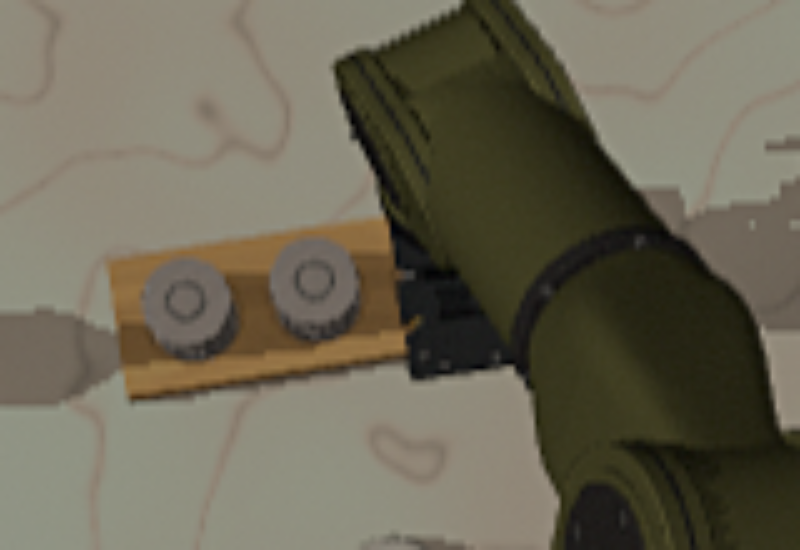

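The scene picture shows the tin hanging over the pocket (bottom edge centre near (320,330), pocket (322,411)). Next I compare it with projections of the hoped-for pose.

```bash
python3 - <<'E'
from h import *
a=np.arange(0,2*np.pi,.05)
im=cv2.imread('pics/s5.png')
def circ(c,r,z,col):
    p=proj('scene',np.c_[c[0]+r*np.cos(a),c[1]+r*np.sin(a),0*a+z]); p=((p-[250,150]+.5)*4-.5)
    cv2.polylines(im,[np.round(p).astype(int)],True,col,1)
s=get_state();c=s['tool_pos'];b=c[2]-.052
circ(c,.027,b,(0,0,255)); circ(c,.027,b+.075,(0,0,255)); circ((.645,-.011),.03,.03,(0,255,0))
circ((.6173,.1451),.027,.085,(255,0,0));circ((.659,-.0908),.027,.085,(255,0,0))
cv2.imwrite('pics/s5o.png',im)
E
```

```text
(no output)
```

View pics/s5o.png

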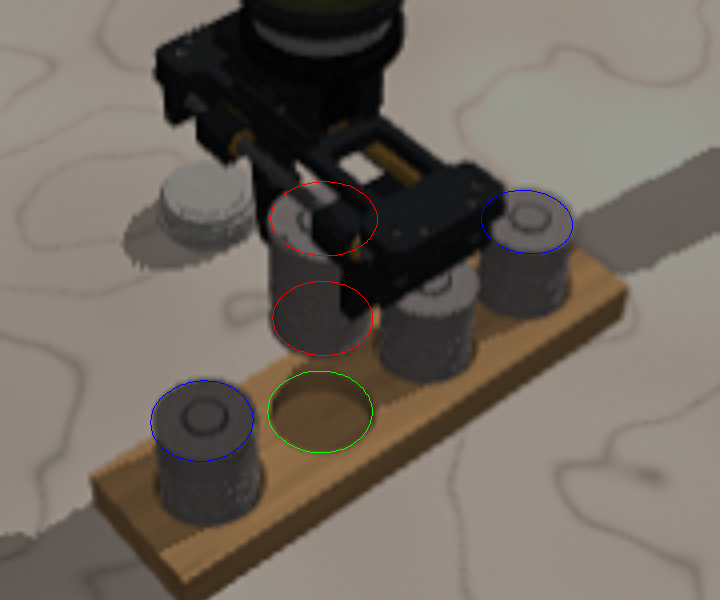

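apply_moves:
  delta_pos:
    - [2,0.15,-0.2]
    - [4,0.2,-0.3]
    - [5.5,0.2,-0.35]
    - [6.3,0.2,-0.35]
    - [6.5,0.2,-0.35]
    - [6.5,0.2,-0.35]
  yaw: [0,0,0,0,0,0]
  gripper: [50,50,50,50,50,50]

```text
clock: 7.85
tool_pos: [0.6451, -0.0044, 0.0948]
eef_rot: [0.456, 0.541, -0.453, 0.543]
contact_force: [-0.2, -0.4, 0.1]
opening: 0.605
```

```bash
cat > ov.py <<'E'
import sys
from h import *
a=np.arange(0,2*np.pi,.05)
im=snapshot('scene');im=cv2.resize(im[195:285,280:400],(800,600),interpolation=cv2.INTER_CUBIC)[:,:,::-1].copy()
cv2.imwrite('pics/'+sys.argv[1]+'.png',im)
k=800/120
def circ(c,r,z,col):
    p=proj('scene',np.c_[c[0]+r*np.cos(a),c[1]+r*np.sin(a),0*a+z]); p=((p-[280,195]+.5)*k-.5)
    cv2.polylines(im,[np.round(p).astype(int)],True,col,1)
go((.645,-.011,.06),ydir=np.radians(10))
s=get_state();c=s['tool_pos'];b=c[2]-.052
circ(c,.027,b,(0,0,255)); circ(c,.027,b+.075,(0,0,255)); circ((.6473,-.0085),.03,.03,(0,255,0)); circ((.659,-.0908),.027,.085,(255,0,0))
cv2.imwrite('pics/'+sys.argv[1]+'o.png',im)
E
python3 ov.py s6
```

```text
t 7.9 tcp [ 0.6457 -0.0046  0.0955] axes x [ 0.0054  0.0022 -1.    ] y [0.9846 0.1746 0.0057] F [ 0.9501  0.0753 -0.3721] op 0.6092 q [ 0.1708  0.9453 -0.4426  1.6082  0.5582  0.711  -0.3643]
 -> (0.645, -0.011, 0.06) cm [ 3.5437 -0.2016  0.6201]
 yaw 0.0010189800001890962 alt 3.1426116335899823 -3.140573673589604
```

View pics/s6o.png

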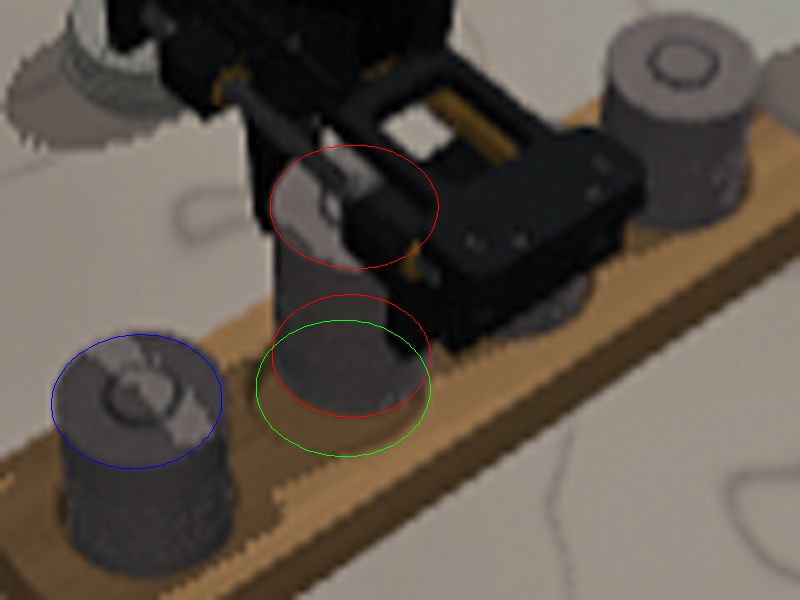

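```bash
python3 - <<'E'
from h import *
a=np.arange(0,2*np.pi,.05)
im=cv2.imread('pics/scene0.png')
outs=[]
for c in [(.6453,-.0095),(.6470,-.0100)]:
    j=cv2.resize(im[232:274,300:360],(400*1,280),interpolation=cv2.INTER_CUBIC);k=400/60
    p=proj('scene',np.c_[c[0]+.03*np.cos(a),c[1]+.03*np.sin(a),0*a+.03]); p=((p-[300,232]+.5)*k-.5)
    cv2.polylines(j,[np.round(p).astype(int)],True,(0,255,0),1);outs.append(j)
t=cv2.imread('pics/top0.png')
for c in [(.6453,-.0095),(.6441,-.0123)]:
    j=cv2.resize(t[155:197,297:357],(400,280),interpolation=cv2.INTER_CUBIC)
    p=proj('top',np.c_[c[0]+.03*np.cos(a),c[1]+.03*np.sin(a),0*a+.03]); p=((p-[297,155]+.5)*k-.5)
    cv2.polylines(j,[np.round(p).astype(int)],True,(0,255,0),1);outs.append(j)
cv2.imwrite('pics/cmp.png',np.vstack([np.hstack(outs[:2]),np.hstack(outs[2:])]))
E
```

```text
(no output)
```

View pics/cmp.png

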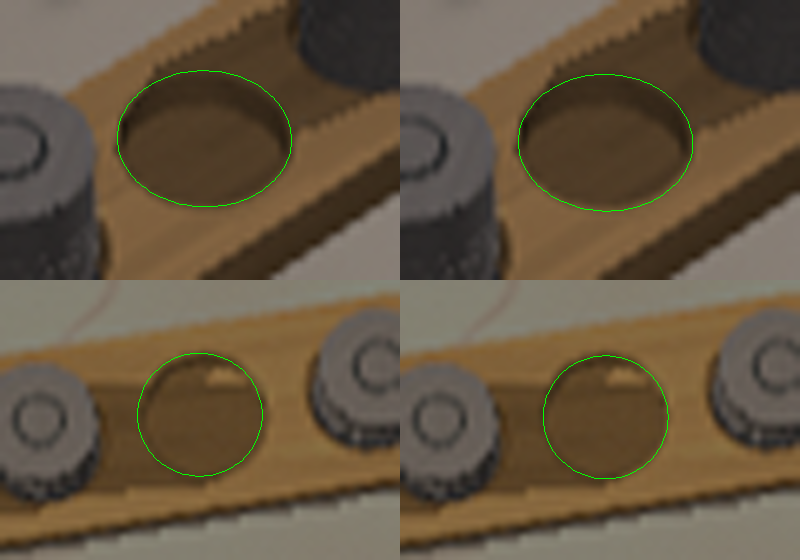

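apply_moves:
  delta_pos:
    - [0.2,-0.1,0.5]
    - [0.4,-0.1,0.55]
    - [0.4,-0.1,0.55]
    - [0.4,-0.1,0.55]
  yaw: [0,0,0,0]
  gripper: [50,50,50,50]

```text
clock: 8.23
tool_pos: [0.6459, -0.0106, 0.0917]
eef_rot: [0.456, 0.541, -0.452, 0.543]
contact_force: [0.9, 0.9, -0.9]
opening: 0.608
```

```bash
sed -i 's/circ((.6473,-.0085)/circ((.6460,-.0098)/' ov.py; python3 ov.py s7
```

```text
t 8.28 tcp [ 0.6458 -0.0103  0.0917] axes x [ 0.0058  0.0023 -1.    ] y [0.9847 0.1743 0.0061] F [ 0.0133 -0.3524 -0.2268] op 0.6082 q [ 0.1787  0.9505 -0.4407  1.6092  0.5624  0.7048 -0.3591]
 -> (0.645, -0.011, 0.06) cm [ 3.1711 -0.1134  0.0551]
 yaw 0.0006638043247344721 alt 3.142256457914528 -3.1409288492650584
```

View pics/s7o.png

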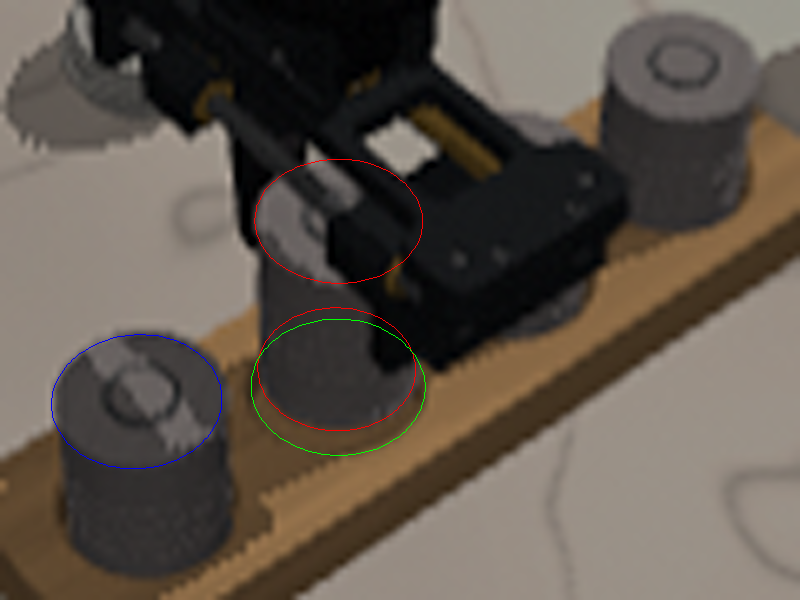

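Tin bottom (red, centred 337) is concentric with the pocket (green, centred 338); lowering.

apply_moves:
  delta_pos:
    - [0.3,0,0]
    - [0.6,0,0]
    - [0.9,0,0]
    - [1.2,0,0]
    - [1.2,0,0]
  yaw: [0,0,0,0,0]
  gripper: [50,50,50,50,50]

```text
clock: 8.7
tool_pos: [0.6454, -0.0103, 0.0788]
eef_rot: [0.456, 0.541, -0.453, 0.543]
contact_force: [1.0, -0.1, -0.1]
opening: 0.605
```

```bash
python3 ov.py s8
```

```text
t 8.75 tcp [ 0.6456 -0.0103  0.0792] axes x [ 0.0049  0.0023 -1.    ] y [0.9847 0.1745 0.0052] F [ 0.114  -0.0016 -0.0111] op 0.6093 q [ 0.1736  0.9677 -0.431   1.6127  0.5721  0.6844 -0.3671]
 -> (0.645, -0.011, 0.06) cm [ 1.9176 -0.0786  0.0631]
 yaw 0.0008342632361465601 alt 3.1424269168259396 -3.1407583903536467
```

View pics/s8o.png

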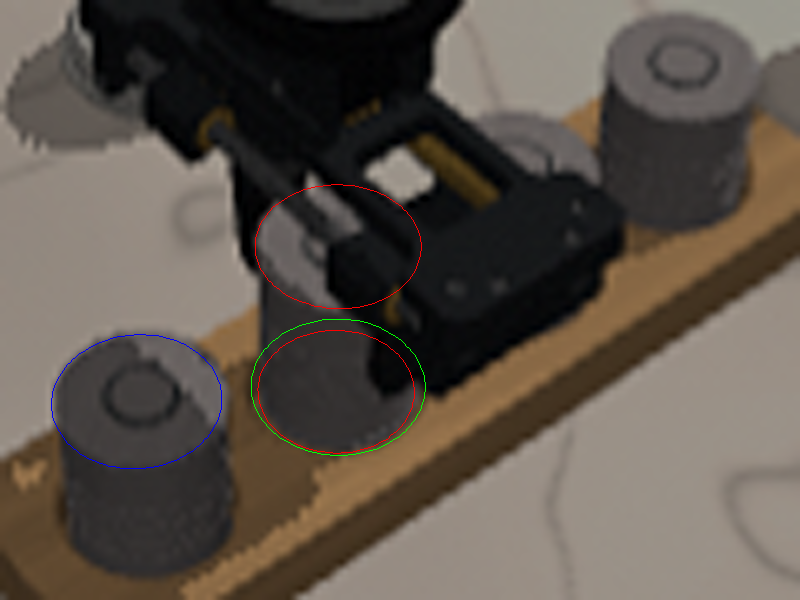

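apply_moves:
  delta_pos:
    - [0.3,0,0]
    - [0.6,0,0]
    - [0.9,0,0]
    - [1.2,0,0]
    - [1.5,0,0]
    - [1.6,0,0]
    - [1.6,0,0]
  yaw: [0,0,0,0,0,0,0]
  gripper: [50,50,50,50,50,50,50]

```text
clock: 9.33
tool_pos: [0.6454, -0.0103, 0.0627]
eef_rot: [0.456, 0.541, -0.453, 0.543]
contact_force: [0.3, -0.7, 0.4]
opening: 0.607
```

```bash
python3 ov.py s9
```

```text
t 9.38 tcp [ 0.6455 -0.0103  0.063 ] axes x [ 0.0046  0.0022 -1.    ] y [0.9847 0.1745 0.0049] F [-0.2362  1.0975 -0.0019] op 0.609 q [ 0.1669  0.9903 -0.4181  1.6159  0.585   0.658  -0.3777]
 -> (0.645, -0.011, 0.06) cm [ 0.2967 -0.0678  0.0645]
 yaw 0.0008457491973164149 alt 3.1424384027871097 -3.1407469043924765
```

View pics/s9o.png

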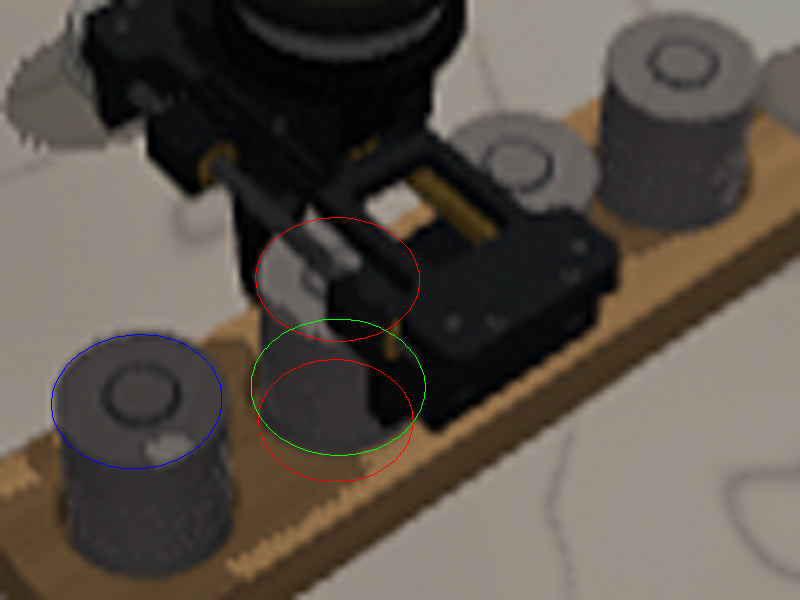

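apply_moves:
  delta_pos:
    - [0.1,0,0]
    - [0.15,0,0]
    - [0.15,0,0]
    - [0.15,0,0]
    - [0.15,0,0]
    - [0.15,0,0]
    - [0.15,0,0]
    - [0.15,0,0]
  yaw: [0,0,0,0,0,0,0,0]
  gripper: [50,50,50,70,90,95,95,95]

```text
clock: 10.05
tool_pos: [0.6455, -0.0103, 0.0613]
eef_rot: [0.456, 0.541, -0.453, 0.543]
contact_force: [0.5, 0.1, 0.4]
opening: 0.949
```

```bash
python3 ov.py s10
```

```text
t 10.1 tcp [ 0.6455 -0.0103  0.0614] axes x [ 0.0045  0.0022 -1.    ] y [0.9847 0.1744 0.0048] F [ 0.6707 -0.4518 -0.3115] op 0.9499 q [ 0.1663  0.9926 -0.4168  1.6161  0.5862  0.6555 -0.3787]
 -> (0.645, -0.011, 0.06) cm [ 0.1357 -0.0653  0.0603]
 yaw 0.000792788100814907 alt 3.142385441690608 -3.140799865488978
```

View pics/s10o.png

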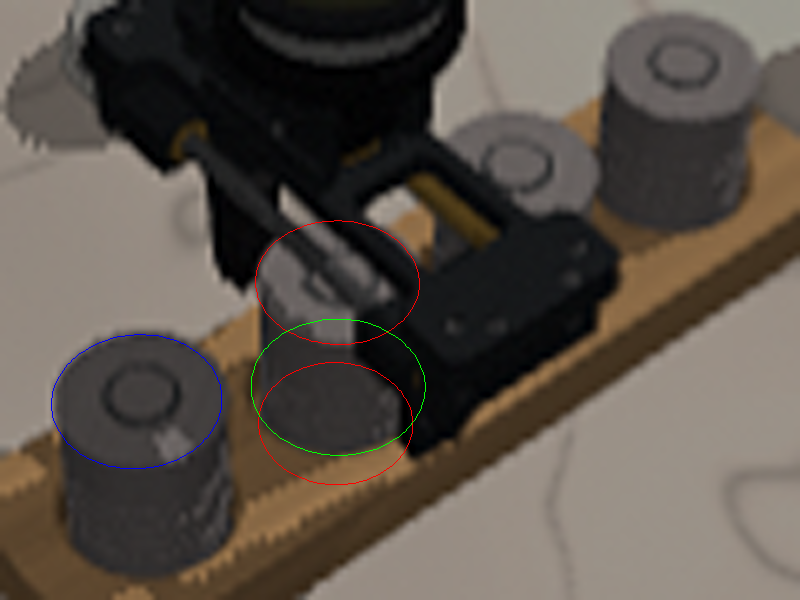

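apply_moves:
  delta_pos:
    - [-0.8,0,0]
    - [-2,0,0]
    - [-4,0,0]
    - [-6.5,0,0]
    - [-9.5,0,0]
    - [-12.5,0,0]
    - [-15,0,0]
    - [-16.5,0,0]
    - [-16.5,0,0]
  yaw: [0,0,0,0,0,0,0,0,0]
  gripper: [95,95,95,95,95,95,95,95,95]

```text
clock: 10.85
tool_pos: [0.6471, -0.01, 0.2317]
eef_rot: [0.458, 0.539, -0.451, 0.545]
contact_force: [0.3, 0.0, 0.0]
opening: 0.953
```

```bash
python3 ov.py s11; python3 -c "
from h import *
go((.412,-.2695,.22),ydir=np.radians(10))"
```

```text
t 10.9 tcp [ 0.646  -0.0103  0.2292] axes x [ 0.0095  0.0027 -1.    ] y [0.9846 0.1743 0.0098] F [ 0.5463  0.8821 -0.3176] op 0.9494 q [ 0.2248  0.7802 -0.5321  1.5206  0.4512  0.9548 -0.2655]
 -> (0.645, -0.011, 0.06) cm [16.9225 -0.2744  0.0675]
 yaw 0.0006929476283199797 alt 3.1422856012181133 -3.140899705961473
t 10.9 tcp [ 0.646  -0.0103  0.2292] axes x [ 0.0095  0.0027 -1.    ] y [0.9846 0.1743 0.0098] F [ 0.5463  0.8821 -0.3176] op 0.9494 q [ 0.2248  0.7802 -0.5321  1.5206  0.4512  0.9548 -0.2655]
 -> (0.412, -0.2695, 0.22) cm [  0.633  -27.5655  21.4441]
 yaw 0.0006929476283199797 alt 3.1422856012181133 -3.140899705961473
```

View pics/s11.png

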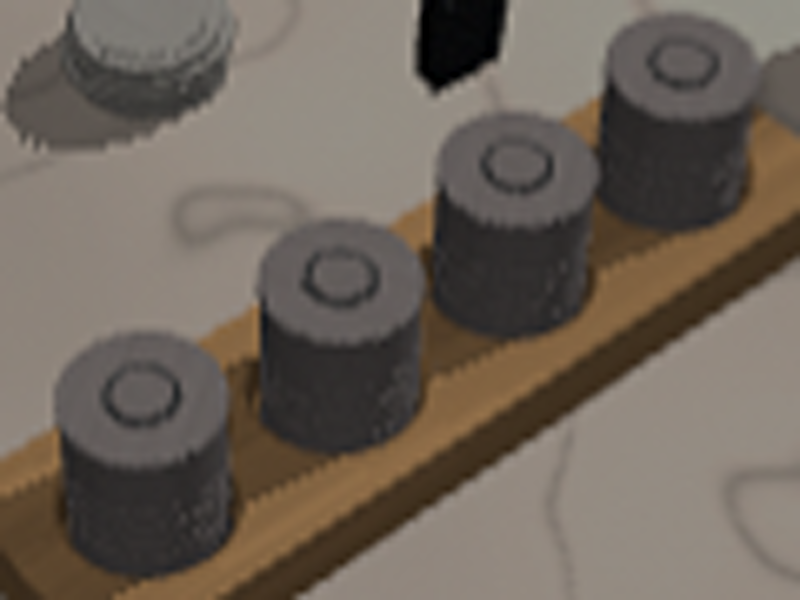

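Tin sits in line with the others, its disc at (340,276) in the crop, same rim height as its neighbours. Now to the tester.

apply_moves:
  delta_pos:
    - [0,-2.9,2.3]
    - [0,-6,4.6]
    - [0,-9,7]
    - [0,-12.1,9.4]
    - [0,-15.2,11.8]
    - [0,-18.3,14.2]
    - [0,-21.4,16.6]
    - [0,-24.4,19]
    - [0.3,-26.6,20.7]
    - [0.6,-27.5,21.4]
  yaw: [0,0,0,0,0,0,0,0,0,0]
  gripper: [95,80,70,70,70,70,70,70,70,70]

```text
clock: 11.73
tool_pos: [0.4078, -0.2725, 0.2191]
eef_rot: [0.457, 0.54, -0.455, 0.541]
contact_force: [-0.7, -0.2, -0.2]
opening: 0.7
```

```bash
cat > ov2.py <<'E'
import sys
from h import *
a=np.arange(0,2*np.pi,.05)
im=snapshot('scene');im=cv2.resize(im[140:260,120:280],(800,600),interpolation=cv2.INTER_CUBIC)[:,:,::-1].copy()
k=5
def circ(c,r,z,col):
    p=proj('scene',np.c_[c[0]+r*np.cos(a),c[1]+r*np.sin(a),0*a+z]); p=((p-[120,140]+.5)*k-.5)
    cv2.polylines(im,[np.round(p).astype(int)],True,col,1)
go((.412,-.2695,.2),(.412,-.2695,.115),ydir=np.radians(10))
c=get_state()['tool_pos']
circ(c,.013,c[2],(0,0,255))
t=eval(sys.argv[2])
circ(t,.013,.155,(0,255,0)); circ(t,.019,.081,(0,255,0)); circ(t,.019,.075,(0,255,0))
cv2.imwrite('pics/'+sys.argv[1]+'.png',im)
E
python3 ov2.py a1 '(.412,-.2695)'; python3 -c "
from h import *
t=cv2.imread('pics/top0.png')
a=np.arange(0,2*np.pi,.05);k=14;o=[390,228]
j=cv2.resize(t[228:268,390:440],(700,560),interpolation=cv2.INTER_CUBIC)
for r,z in((.013,.155),(.019,.081)):
    p=proj('top',np.c_[.412+r*np.cos(a),-.2695+r*np.sin(a),0*a+z]); p=((p-o+.5)*k-.5)
    cv2.polylines(j,[np.round(p).astype(int)],True,(0,255,0),1)
cv2.imwrite('pics/a1t.png',j)
print(onz('scene',(330.57,235.97),.0865))"
```

```text
t 11.78 tcp [ 0.4075 -0.2726  0.2186] axes x [ 0.0033  0.002  -1.    ] y [0.9859 0.1675 0.0036] F [-2.1888 -1.3753 -0.1063] op 0.7038 q [ 0.8559  0.6154 -0.5686  1.9907  0.5135  0.6774  0.13  ]
 -> (0.412, -0.2695, 0.2) cm [ 1.8611  0.485  -0.2312]
 -> (0.412, -0.2695, 0.115) cm [10.3611  0.4543 -0.219 ]
 yaw -0.006231555313666152 alt 3.135361098276127 -3.1478242089034594
[ 0.6458 -0.0093  0.0865]
```

View pics/a1.png

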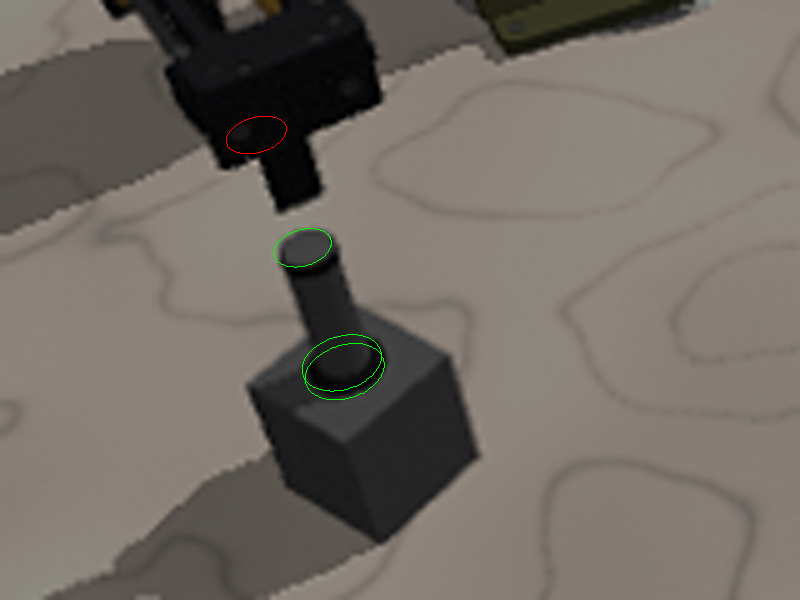

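View pics/a1t.png

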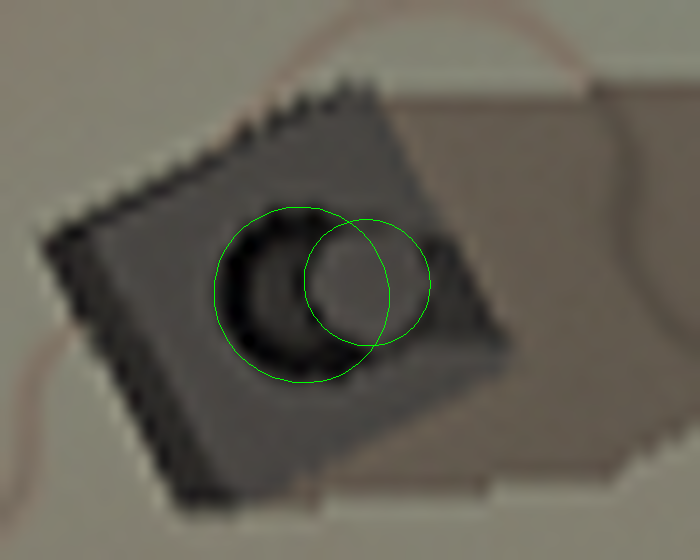

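Green circles lie on the handle top and collar in both pictures (scene (303,247), top (368,283)), so the tester position (0.412, -0.2695) holds.

apply_moves:
  delta_pos:
    - [0.8,0.4,-0.2]
    - [1.6,0.5,-0.2]
    - [3,0.5,-0.2]
    - [4.5,0.5,-0.2]
    - [6,0.5,-0.2]
    - [7.5,0.5,-0.2]
    - [8.7,0.5,-0.2]
    - [9.3,0.5,-0.2]
    - [9.3,0.5,-0.2]
  yaw: [0,0,0,0,0,0,0,0,0]
  gripper: [70,70,70,70,70,70,70,70,70]

```text
clock: 12.53
tool_pos: [0.4132, -0.2673, 0.124]
eef_rot: [0.457, 0.542, -0.454, 0.541]
contact_force: [0.2, -0.4, -0.1]
opening: 0.702
```

```bash
python3 ov2.py a2 '(.412,-.2695)'
```

```text
t 12.58 tcp [ 0.4134 -0.2679  0.1249] axes x [ 0.0027  0.0034 -1.    ] y [0.9853 0.1705 0.0032] F [ 0.3444 -0.8638  0.3833] op 0.7001 q [ 0.7365  0.7621 -0.4112  2.0623  0.6766  0.4492 -0.0236]
 -> (0.412, -0.2695, 0.2) cm [-7.5122 -0.1364  0.1121]
 -> (0.412, -0.2695, 0.115) cm [ 0.9877 -0.1639  0.1371]
 yaw -0.003162263710449432 alt 3.1384303898793435 -3.1447549173002427
```

View pics/a2.png

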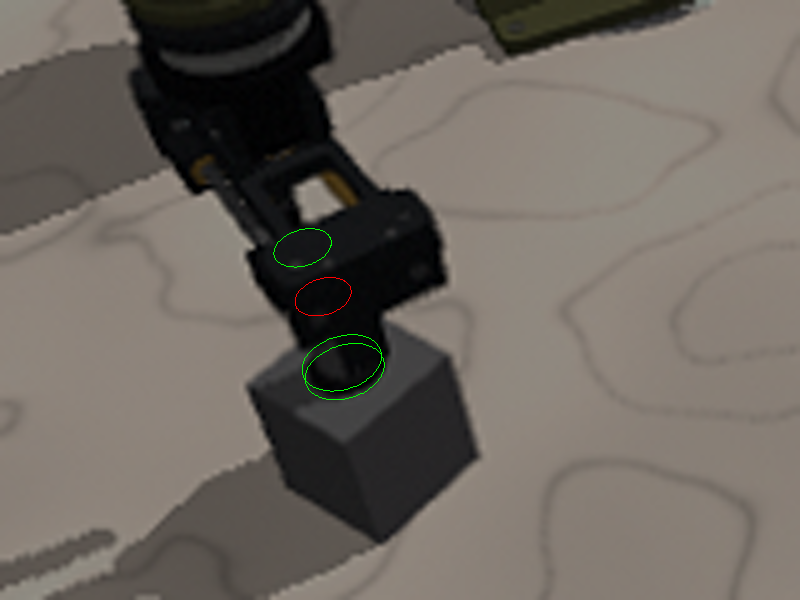

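apply_moves:
  delta_pos:
    - [0.4,-0.15,0.1]
    - [0.8,-0.15,0.1]
    - [0.8,-0.15,0.1]
    - [0.8,-0.15,0.1]
    - [0.8,-0.15,0.1]
    - [0.8,-0.15,0.1]
    - [0.8,-0.15,0.1]
    - [0.8,-0.15,0.1]
    - [0.8,-0.15,0.1]
    - [0.8,-0.15,0.1]
  yaw: [0,0,0,0,0,0,0,0,0,0]
  gripper: [70,70,55,40,30,20,20,20,20,20]
  force: 30

```text
clock: 13.42
tool_pos: [0.4121, -0.2692, 0.117]
eef_rot: [0.457, 0.541, -0.454, 0.541]
contact_force: [-0.7, 0.3, 1.3]
opening: 0.285
```

```bash
python3 ov2.py a3 '(.412,-.2695)'
```

```text
t 13.47 tcp [ 0.4121 -0.2693  0.117 ] axes x [ 0.0027  0.0032 -1.    ] y [0.9854 0.1703 0.0032] F [ 0.3723 -1.0828  2.1177] op 0.2896 q [ 0.7294  0.7746 -0.3943  2.068   0.6922  0.4278 -0.0344]
 -> (0.412, -0.2695, 0.2) cm [-8.2979  0.0173  0.001 ]
 -> (0.412, -0.2695, 0.115) cm [ 0.202  -0.0102  0.0235]
 yaw -0.003360535927455753 alt 3.1382321176623376 -3.1449531895172487
```

apply_moves:
  delta_pos:
    - [-1,0,0]
    - [-2.5,0,0]
    - [-4,0,0]
    - [-5.5,0,0]
    - [-7,0,0]
    - [-8.5,0,0]
    - [-10,0,0]
    - [-10.5,0,0]
    - [-10.5,0,0]
    - [-10.5,0,0]
  yaw: [0,0,0,0,0,0,0,0,0,0]
  gripper: [20,20,20,20,20,20,20,20,20,20]

```text
clock: 14.3
tool_pos: [0.4114, -0.2696, 0.2215]
eef_rot: [0.457, 0.541, -0.454, 0.541]
contact_force: [-0.5, 0.2, -1.6]
opening: 0.289
```

```bash
python3 ov2.py a4 '(.412,-.2695)'; python3 -c "
from h import *
go((.645,-.0095,.222),ydir=np.radians(10))"
```

```text
t 14.35 tcp [ 0.4112 -0.2695  0.2212] axes x [ 0.0015  0.0037 -1.    ] y [0.9854 0.1703 0.0021] F [ 0.6699 -0.2178 -1.7651] op 0.2875 q [ 0.8521  0.615  -0.5774  1.9818  0.51    0.6911  0.1274]
 -> (0.412, -0.2695, 0.2) cm [2.1238 0.0741 0.0212]
 -> (0.412, -0.2695, 0.115) cm [10.6237  0.0565  0.0501]
 yaw -0.003387297744122965 alt 3.13820535584567 -3.1449799513339163
t 14.35 tcp [ 0.4112 -0.2695  0.2212] axes x [ 0.0015  0.0037 -1.    ] y [0.9854 0.1703 0.0021] F [ 0.6699 -0.2178 -1.7651] op 0.2875 q [ 0.8521  0.615  -0.5774  1.9818  0.51    0.6911  0.1274]
 -> (0.645, -0.0095, 0.222) cm [  0.054   27.4661 -21.638 ]
 yaw -0.003387297744122965 alt 3.13820535584567 -3.1449799513339163
```

View pics/a4.png

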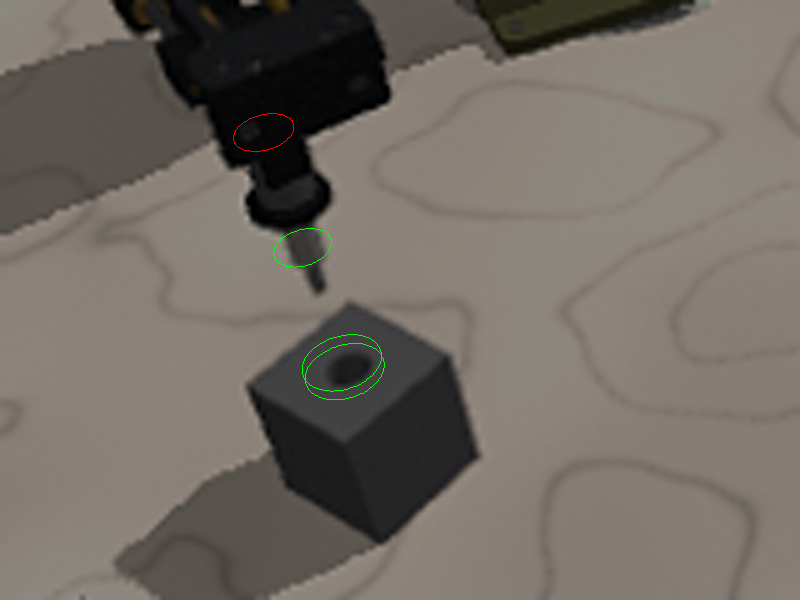

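The tester is out of the stand, in line with the fingers, its tip at (322,292) well above the block.

apply_moves:
  delta_pos:
    - [0,2,-1.6]
    - [0,5,-4]
    - [0,8.5,-6.7]
    - [0,12,-9.5]
    - [0,15.5,-12.2]
    - [0,19,-15]
    - [0,22.5,-17.7]
    - [0,25.5,-20.1]
    - [0,27.5,-21.6]
    - [0,27.5,-21.6]
  yaw: [0,0,0,0,0,0,0,0,0,0]
  gripper: [20,20,20,20,20,20,20,20,20,20]

```text
clock: 15.18
tool_pos: [0.6488, 0.0002, 0.2215]
eef_rot: [0.457, 0.544, -0.449, 0.542]
contact_force: [0.9, 0.8, -0.7]
opening: 0.289
```

apply_moves:
  delta_pos:
    - [0,0,0]
    - [0,0,0]
  yaw: [0,0]
  gripper: [20,20]

```text
clock: 15.35
tool_pos: [0.6482, 0.002, 0.2198]
eef_rot: [0.456, 0.546, -0.448, 0.541]
contact_force: [-0.3, 0.4, -1.4]
opening: 0.285
```

```bash
cat > ov3.py <<'E'
import sys
from h import *
a=np.arange(0,2*np.pi,.05)
im=snapshot('scene');im=cv2.resize(im[165:285,260:420],(800,600),interpolation=cv2.INTER_CUBIC)[:,:,::-1].copy()
k=5
def circ(c,r,z,col):
    p=proj('scene',np.c_[c[0]+r*np.cos(a),c[1]+r*np.sin(a),0*a+z]); p=((p-[260,165]+.5)*k-.5)
    cv2.polylines(im,[np.round(p).astype(int)],True,col,1)
go((.6455,-.0095,.195),ydir=np.radians(10))
c=get_state()['tool_pos']
if len(sys.argv)<3:
  circ(c,.002,c[2]-.096,(0,0,255)); circ(c,.019,c[2]-.042,(0,0,255))
  circ((.6458,-.0093),.01,.0865,(0,255,0))
cv2.imwrite('pics/'+sys.argv[1]+'.png',im)
E
python3 ov3.py b1
```

```text
t 15.4 tcp [0.6479 0.0003 0.2201] axes x [ 0.0021  0.0117 -0.9999] y [0.9836 0.1802 0.0041] F [ 0.127  -0.5457 -1.5579] op 0.2842 q [ 0.2129  0.7972 -0.5356  1.5158  0.4512  0.9501 -0.2722]
 -> (0.6455, -0.0095, 0.195) cm [ 2.5016 -0.4191  0.9536]
 yaw 0.006659773727847726 alt 3.1482524273176407 -3.1349328798619456
```

View pics/b1.png

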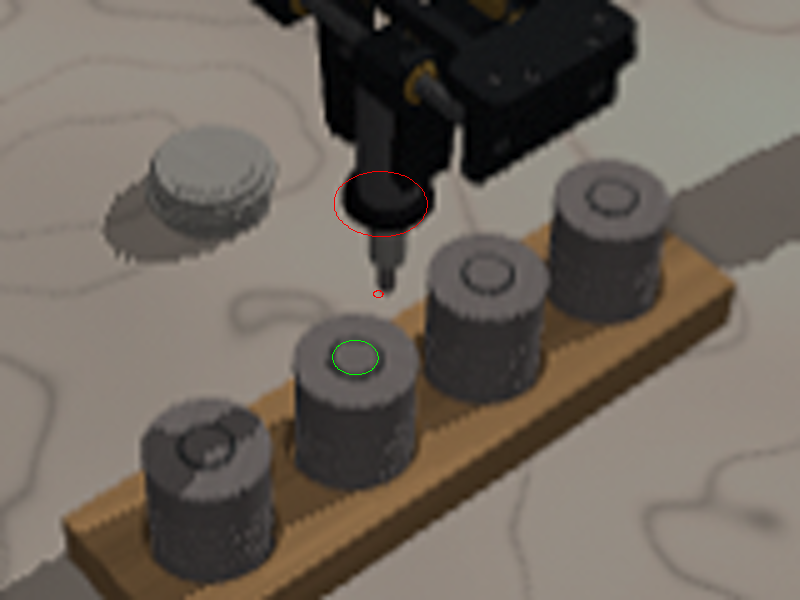

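Tip at (387,290) sits about 9 px right of the projected tip, the disc at (355,357). I shift by about (-4,-13) mm and lower to just above it.

apply_moves:
  delta_pos:
    - [0,-0.3,0.6]
    - [0.5,-0.6,1.2]
    - [1.2,-0.6,1.2]
    - [1.8,-0.6,1.2]
    - [2.4,-0.6,1.2]
    - [2.4,-0.6,1.2]
    - [2.4,-0.6,1.2]
    - [2.4,-0.6,1.2]
  yaw: [0,0,0,0,0,0,0,0]
  gripper: [20,20,20,20,20,20,20,20]

```text
clock: 16.07
tool_pos: [0.6443, -0.0118, 0.1961]
eef_rot: [0.456, 0.545, -0.449, 0.541]
contact_force: [0.2, -0.2, -1.8]
opening: 0.29
```

```bash
python3 ov3.py b2
```

```text
t 16.12 tcp [ 0.6444 -0.0119  0.1962] axes x [ 0.0027  0.012  -0.9999] y [0.9836 0.1805 0.0048] F [ 0.3456  0.9716 -0.5343] op 0.2857 q [ 0.2281  0.8202 -0.5245  1.5489  0.4723  0.897  -0.2732]
 -> (0.6455, -0.0095, 0.195) cm [ 0.126   0.1479 -0.2131]
 yaw 0.0070375738846526256 alt 3.1486302274744458 -3.1345550797051405
```

View pics/b2.png

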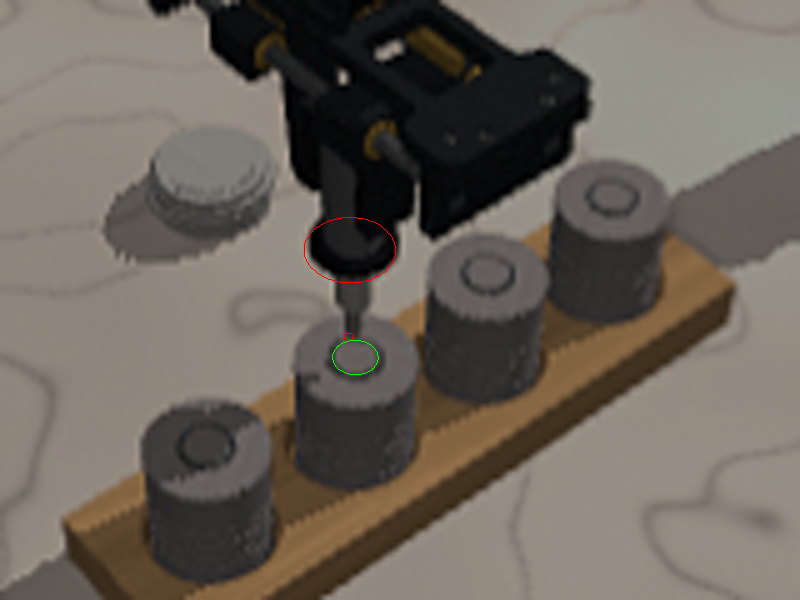

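```bash
python3 - <<'E'
from h import *
for r in (334,337,340): print(onz('scene',(260+353.5/5-.5,165+(r+.5)/5-.5),.1002))
print(onz('scene',(260+355.5/5-.5,165+357.5/5-.5),.0865))
a=snapshot('scene');save(cv2.resize(a[215:255,305:355],(800,640),interpolation=cv2.INTER_CUBIC)[:600],'b3.png')
for d in ('nose_tip','tin_spare_spot'): print(d,[(x['pixel'],round(x['score'],2)) for x in spot_point(d,'scene')])
E
```

```text
[ 0.6443 -0.0096  0.1002]
[ 0.6458 -0.0104  0.1002]
[ 0.6473 -0.0113  0.1002]
[ 0.6459 -0.0093  0.0865]
nose_tip []
tin_spare_spot [([331.8, 232.8], 0.7)]
```

View pics/b3.png

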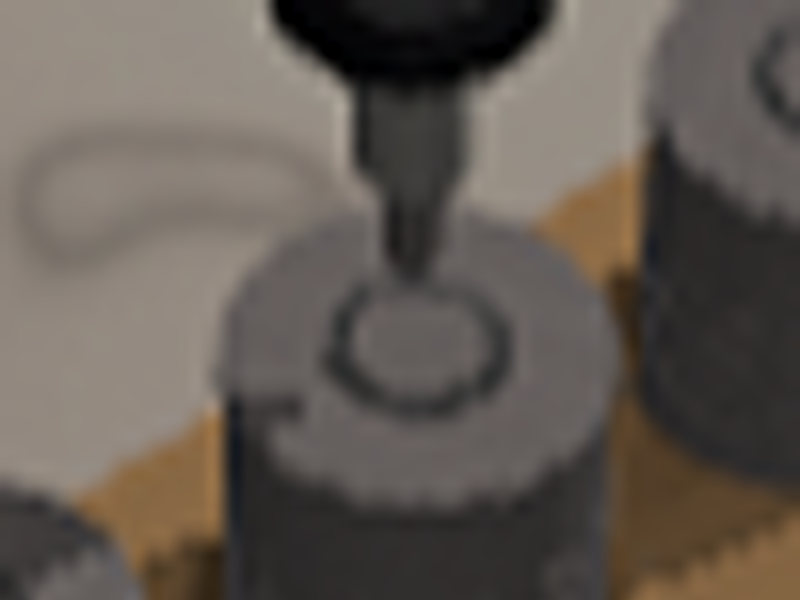

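Tip at (410,280) and disc centre at (418,345) in the crop: on the same ray scale they are within about 1.5 mm. Lowering in small steps.

apply_moves:
  delta_pos:
    - [0.3,0,-0.1]
    - [0.6,0,-0.1]
    - [0.9,0,-0.1]
    - [1.2,0,-0.1]
    - [1.4,0,-0.1]
    - [1.6,0,-0.1]
    - [1.8,0,-0.1]
    - [1.8,0,-0.1]
    - [1.8,0,-0.1]
  yaw: [0,0,0,0,0,0,0,0,0]
  gripper: [20,20,20,20,20,20,20,20,20]

```text
clock: 17.02
tool_pos: [0.6442, -0.0109, 0.1784]
eef_rot: [0.456, 0.545, -0.449, 0.541]
contact_force: [-0.7, -0.5, 0.8]
opening: 0.284
```

```bash
cat > z.py <<'E'
import sys
from h import *
go((.6455,-.0095,.1725),ydir=np.radians(10))
F=[]
a=snapshot('scene');save(cv2.resize(a[215:255,305:355],(800,640),interpolation=cv2.INTER_CUBIC)[:600],sys.argv[1]+'.png')
F.append(get_state()['contact_force'])
for i in range(4): snapshot('top');F.append(get_state()['contact_force'])
print('F',np.mean(F,0),np.std(F,0))
s=get_state(); print(s['tool_pos'])
E
python3 z.py c1
```

```text
t 17.02 tcp [ 0.6442 -0.0109  0.1784] axes x [ 0.0025  0.0117 -0.9999] y [0.9836 0.1804 0.0046] F [-0.654  -0.5475  0.794 ] op 0.2841 q [ 0.2209  0.8409 -0.5133  1.564   0.4871  0.8626 -0.2874]
 -> (0.6455, -0.0095, 0.1725) cm [ 0.5905  0.1519 -0.1054]
 yaw 0.006873675197195907 alt 3.148466328786989 -3.134718978392597
F [-1.091  -0.2691  0.8347] [0.3938 0.1759 0.5463]
[ 0.6443 -0.0109  0.1785]
```

View pics/c1.png

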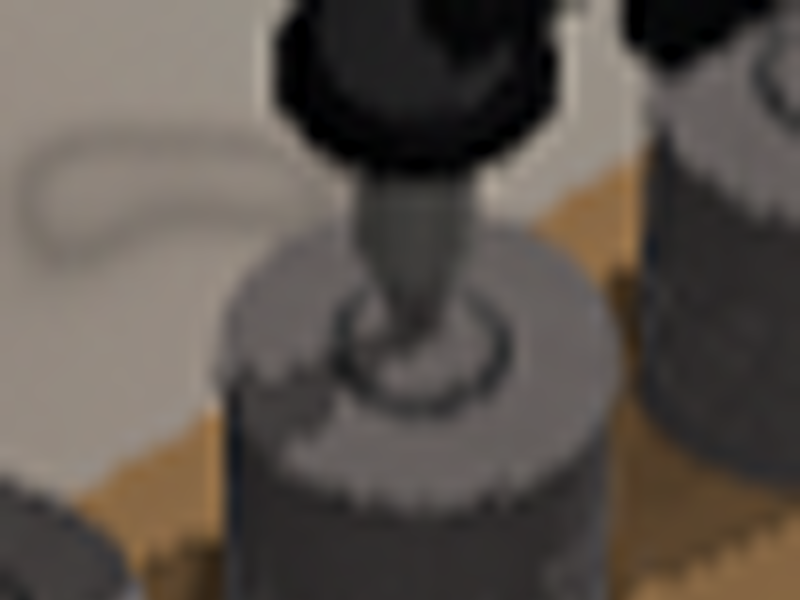

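Force rose by about 2 N, i.e. about 4 mm of travel, agreeing with the geometry (4.1 mm). The tip stands on the disc at (405,345), centre (418,345). Pressing 5.8 mm more.

apply_moves:
  delta_pos:
    - [0.15,0,0]
    - [0.3,0,0]
    - [0.45,0,0]
    - [0.58,0,0]
    - [0.58,0,0]
    - [0.58,0,0]
    - [0.58,0,0]
  yaw: [0,0,0,0,0,0,0]
  gripper: [20,20,20,20,20,20,20]

```text
clock: 17.85
tool_pos: [0.6443, -0.0108, 0.1728]
eef_rot: [0.457, 0.545, -0.449, 0.541]
contact_force: [-1.7, -0.4, 2.2]
opening: 0.286
```

```bash
python3 z.py c2; python3 ov3.py c3 n
```

```text
t 17.85 tcp [ 0.6443 -0.0108  0.1728] axes x [ 0.0029  0.0117 -0.9999] y [0.9836 0.1803 0.005 ] F [-1.6785 -0.4377  2.209 ] op 0.2855 q [ 0.219   0.8477 -0.5097  1.5681  0.4919  0.8517 -0.2914]
 -> (0.6455, -0.0095, 0.1725) cm [ 0.0284  0.1407 -0.1067]
 yaw 0.006838738080466342 alt 3.1484313916702593 -3.134753915509327
F [-1.2752  0.0683  2.2326] [0.2692 0.5441 0.6624]
[ 0.6443 -0.0108  0.1728]
t 18.15 tcp [ 0.6443 -0.0109  0.1727] axes x [ 0.0029  0.0117 -0.9999] y [0.9836 0.1803 0.005 ] F [-0.6255 -0.2237  2.1967] op 0.2891 q [ 0.219   0.8477 -0.5096  1.5682  0.4919  0.8516 -0.2914]
 -> (0.6455, -0.0095, 0.195) cm [-2.2231  0.1536 -0.1359]
 yaw 0.006849438793306514 alt 3.1484420923830996 -3.1347432147964867
```

View pics/c2.png

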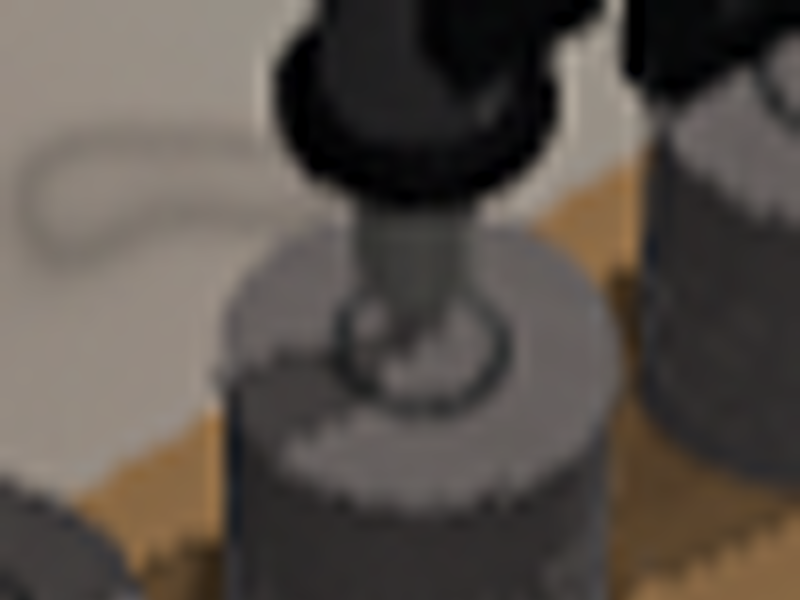

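View pics/c3.png

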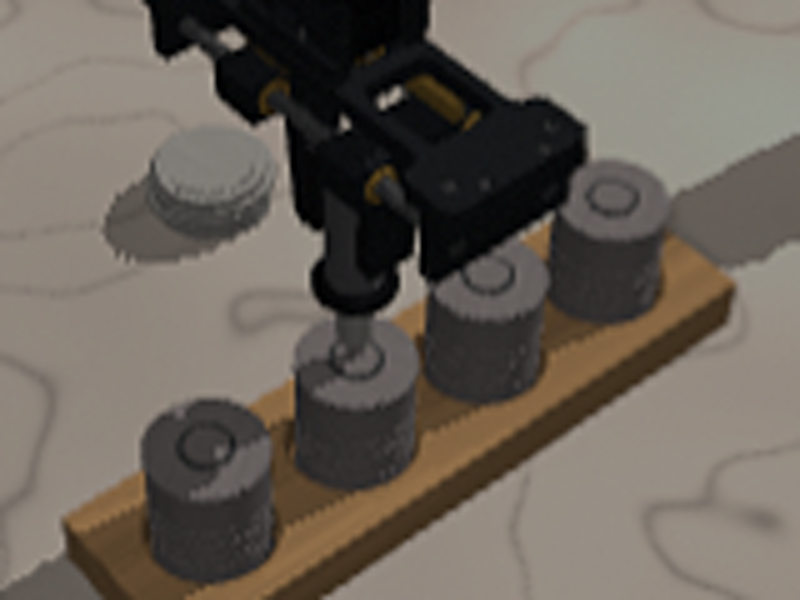

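Force is now about 3.4 to 3.9 N net of the tester's weight. The collar has moved down without slipping, and the tip is near (403,345) inside the disc ring. Handing in.

```bash
python3 -c "
from plant import *
print(finish_job(), get_state()['clock'])"
```

```text
the job is handed in; nothing more can be done
the job is handed in; nothing more can be done
```

The spare tin stands in the pocket that was empty and has been let go. The tester is held on the middle of its disc, and I handed the job in at about 18 s of the 53 s allowed; no verdict was reported.

**Last checks**
- **Tin:** in the last picture it is level with its neighbours. The other tins and the crushed can look unmoved. I took no last picture of the bottle or the tub.
- **Nose position:** the nose tip is about 1–2 mm from the disc centre as measured in the scene picture.
- **Tilt:** the tool is about 0.012 rad from upright, against a limit of 0.12 rad.
- **Push:** the force rose to about 2.2 N on the sensor, or about 3.4–3.9 N once the tester's weight is counted back in. The geometry gives the nose about 9.8 mm in. At 4 mm in, force and geometry also agreed.
- **Grip:** the gripper opening stayed at about 25 mm on the 26 mm handle, with no sign of slip.

**What disagreed**
- **Cameras:** the two cameras differed by 3–4 mm on positions, and I went by the scene camera.
- **Networks:** they misplaced some points, and `nose_tip` was not found, so I read those positions from the pictures by eye.
- **Force sensor:** it is noisy by about 0.6 N and showed about -1 N sideways in x at the end.

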